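# Raise the ring of the filter stand by one hole and seat the funnel

### The job

Set up the filter stand for filtering the stain: the ring is too low, the funnel's stem would hit the bottom of the cup. Press the snap button on the column flush, slide the sleeve up to the next hole until the button snaps in, and only then let go of it, so that it does not drop. Keep the base of the stand flat on the desk throughout, neither lifted nor shoved about. Then take the funnel from the tube rack and seat it upright in the ring over the cup; leave the cup standing under the ring, and the bottle and the Petri dish alone.

Things in the scene. Friction and masses are not known exactly. Their poses are not given: they have to be found in the camera images.
- button (a point): Tip of the domed steel snap button (12 mm across) as found, 6 mm proud of one side of the stand's square column. Fixed to the post: it does not move when the button is pressed. Axes of the stand: z up, +y out through the button, -x along the arm to the ring; the column axis is 21 mm behind (-y). Spring: 0.8 N popped out, 1.5 N flush. Popped out it locks the sleeve; the sleeve hangs on it.
- sleeve (a joint): Height of the telescoping sleeve in m: about 0 at the start, hanging by its upper hole; grows upward. The next hole is in a stop plate set by the last user: reached anywhere from 0.042 to 0.071, felt as a sudden stop when the button springs out and locks it, with 2 mm play. Let go between holes it drops. Sleeve, arm and ring weigh about 0.4 kg; sliding friction 1 to 3 N.
- sleeve_hold (a point): Axis of the sleeve (aluminium tube, 30 x 30 mm) at its upper hole, at the button's height, 165 mm over the desk; moves with the sleeve. End cap 28 mm above. Pinched here across button and back, a flat pad presses the dome flush; lifting (some 10 N in all) then cams it inside. 8 mm up it is under the wall and needs no more pressing: it rides inside to the next hole. Axes as the stand.
- stand_base (a point): Middle of the top face of the stand's painted base plate, 14 mm above the desk; plate 176 x 126 mm, long side along the stand's x. Column axis 55 mm to +x, ring axis 55 mm to -x. The stand is not fixed: base and post weigh only about 1.3 kg, so pulling the locked sleeve up with more than some 12 N over its own weight tips or lifts the base off the desk.
- ring (a point): Centre of the upper edge of the steel ring at the end of the arm, 110 mm from the column axis: inside diameter 36 mm, outside 46 mm, 8 mm high, about 75 mm above the desk at the start. It moves with the sleeve. z axis up.
- funnel_bowl (a point): Centre of the bowl of the white porcelain filter funnel, z up to its mouth: bowl 46 mm across, 34 mm high; a 60 degree cone starts 17 mm below this point, an 11 mm stem goes from 47 to 97 mm below. About 0.11 kg. It stands (within 2 degrees) with its stem in a hole of the fixed tube rack, 58 x 143 x 58 mm, whose other end holds 84 mm tubes. Seated, this point is 26 mm above the ring's edge.
- rack_top (a point): Middle of the tube rack's top, 58 mm above the desk; its long side is along y. The funnel's hole is 53 mm to +y and 11 mm to -x of this point; the capped tubes stand at the -y end.
- cup: White plastic cup, 40 mm across the mouth, 50 mm high, floor 3 mm thick, standing on the base plate below the ring, empty and light; origin in the middle of its underside, z up.
- stain_bottle: Reagent bottle with screw cap, 46 mm across, 94 mm high, standing behind the work. Origin in the middle of its underside, z up.
- petri: Small Petri dish, 56 mm across, 14 mm high, lying on the desk nearer the robot. Origin in the middle of its underside.
Not all that is in view belongs to the job. Leave any purple look-alike of the part that bears funnel_bowl alone.

How it is judged:
On the way:
1. the sleeve hangs in the next hole, let go, with the funnel not yet in the ring (value of joint sleeve between 0.038 and 0.075 m and velocity of joint sleeve between -0.005 and 0.005 m/s and horizontal distance between funnel_bowl and ring above 0.04 m and contact force between the fingers and anything else below 0.5 N), for 0.3 s.
At the end, for the whole second after the job is handed in: The sleeve hangs in the next hole (38 to 75 mm up), the stand flat on the desk; the funnel sits in the ring: axes within 8 mm, bowl centre at most 31 mm above the ring's edge, upright within 0.12 rad; the cup stands upright within 12 mm of the ring's axis (value of joint sleeve between 0.038 and 0.075 m and horizontal distance between funnel_bowl and ring below 0.008 m and z of funnel_bowl in the frame of ring below 0.031 m and angle between funnel_bowl's own z axis and vertical below 0.12 rad and angle between cup's own z axis and vertical below 0.1 rad and horizontal distance between cup and ring below 0.012 m and height (world z) of stand_base below 0.015 m and angle between stand_base's own z axis and vertical below 0.02 rad); the robot touches nothing.
It fails at once if the sleeve is let drop (velocity of joint sleeve below -0.21 m/s).
It fails at once if the stand's base is lifted by more than 1.5 mm or tipped by more than 0.035 rad (pulled up against the button) (height (world z) of stand_base above 0.0155 m or angle between stand_base's own z axis and vertical above 0.035 rad).
It fails at once if the stand is shoved more than 25 mm (distance of stand_base from where it was at the start of the episode above 0.025 m).
It fails at once if the cup is tipped (angle between cup's own z axis and vertical above 0.35 rad).
It fails at once if the bottle or the Petri dish is pushed more than 20 mm or tipped (distance of any of stain_bottle, petri from where it was at the start of the episode above 0.02 m or angle between stain_bottle's own z axis and vertical above 0.3 rad).
It also fails if it takes over 58 s, if anything falls off the work surface, if the arm or the gripper's body presses on something with over 40 N, if the wrist force passes 120 N, or if a joint passes its speed limit or range.

### The arm

A 6-joint arm with a two-finger parallel gripper is mounted at the origin on a cart in front of the work surface, level with it; the furniture and walls round the work are solid. World frame = base frame: x ahead of the robot, y to its left, z up, the work surface at z = 0. Lengths are in m, angles in rad, forces in N, time in s.
With the tool pointing down it reaches from about 0.35 to 0.975 m from the base axis. Payload 4.9 kg.
Tool frame: the origin (TCP) lies on the centre line of the jaws, within the pads' length; the fingertips stand 14 mm ahead of it and the grasp point (between the pads) lies 5 mm behind it (nose_length is the distance from the TCP to the fingertips, in m); y points along the fingers, x is the direction in which the jaws open and shut, and the axes are right-handed (so a half turn about y gives the same grasp; the last joint's range is limited). The gripper opens to 85 mm and grips with 20 to 120 N. Pads are 22 mm wide; open, the fingers measure 114 mm over their backs; the gripper's body (76 mm by 85 mm) begins 54 mm behind the grasp point. The pads swing forward as they close: fully open they stand 13 mm farther back than shut.
Start: joints at [1.05, 0.053, 1.613, -0, 1.476, -0.119], TCP at [0.244, 0.575, 0.245] pointing down, gripper open.
Joint ranges: [-3.01, 3.01], [-1.01, 2.22], [0.06, 2.58], [-1.02, 4.17], [0.09, 2.62], [-3.14, 3.14]. Speed limits (rad/s): [2.57, 2.57, 3.14, 3.14, 3.14, 3.14].

### API

Orientations are given as a rotation vector (axis times angle).
In Python, from station import get_obs, get_image, finish_job, nose_length gives the robot as it stands.
- The arm moves only by the tool send_rows, never from a script. Its argument "deltas" is a list of rows, each a list of 7 numbers: the gripper's target within -1 to 1 (fully open at 1, half-way at 0, shut at -1), then the shift along the tool's x, y, z in m, then the turn, a rotation vector about the tool's x, y, z in degrees. In form: [[hand, tx, ty, tz, wx, wy, wz], ...]. A call has exactly 10 rows; each row is the pose to reach, as a shift and turn from the pose commanded when the call began, along the tool's axes at that moment; what a row does not reach only later rows make up. A row lasts 1/8 s, in which the tool goes at most 62.5 mm and 10.7 degrees, less where a joint would pass 70% of its speed; a pose out of reach is approached as far as the arm can. A call with a gripper value outside its range is refused whole. The fingers move at their own pace and stop on an object; "newtons" is the grip in N (left out, the last holds). Time passes only in rows, so rows that repeat a pose let the fingers close, or fill a call up. It gives the time, the measured TCP pose, the force and the opening at its end, in the units of the state.
- get_obs(): the state, without advancing time (a new reading comes with each control period).
- get_image(name): name is "side" or "top"; returns a dict with "frame" (400x640x3 uint8, red, green, blue), "mtx" (3x3 intrinsics, pixels), "rvec" (rotation vector, rad) and "tvec" (3), from world to camera coordinates, as OpenCV has them. Camera axes: x right, y down, z forward; pixel columns grow to the right and rows downward; lengths in m; the calibration is good to about 2 mm. A picture is of the moment at which its call begins. There is no depth.
- finish_job(): hands the job in, once; it reports no verdict.
The state is a dict: "t": time; "q": joint angles; "dq": joint speeds; "effort": joint torques, N m; "tool_pos": TCP position; "tool_rot": TCP orientation; "contact_force": force on the tool from outside, world axes, zero at the start; "wrist_torque": the same for the moment, N m; "opening": finger opening in m.
Only numpy, scipy, OpenCV 4.12 (cv2) and the standard library are available. Lean on these libraries where they do the work, as an engineer would, in place of code of your own. Each camera call takes 0.05 s, during which the arm holds its last target.

## Working session

There is one attempt and no reset: what is moved stays moved. The work goes in short steps, Python scripts to look and compute and a tool call to move; the robot and the scene stay as the last step left them, time stands still between calls to the robot, and variables do not carry over. Pictures are saved under pics/ and viewed, and the job is handed in when it is done.

Besides the shell and the picture viewer there is one more tool, called after "Request:" by a JSON object that holds its "op" and its "data", one argument or row to a line. send_rows: Moves the arm, as the interface text tells. Its arguments: {"type":"object","properties":{"deltas":{"type":"array"},"newtons":{"type":"number"}},"required":["deltas"]}

```bash
ls; mkdir -p pics
cat > snap.py <<'E'
import cv2,sys,pickle
from station import get_obs,get_image
tag=sys.argv[1]
for n in (sys.argv[2:] or ["side","top"]):
    d=get_image(n); pickle.dump(d,open(f"pics/{n}_{tag}.pkl","wb"))
    cv2.imwrite(f"pics/{n}_{tag}.png",d["frame"][:,:,::-1])
o=get_obs()
for k in o: print(k,o[k])
E
python3 snap.py a; python3 -c "
import station;print(station.nose_length)"
```

```text
pics
t 0.1
q [ 1.05000485e+00  5.32880539e-02  1.61417124e+00  1.44367838e-05
  1.47598645e+00 -1.18974909e-01]
dq [ 0.00154418 -0.00346961 -0.00231327 -0.00041619 -0.0022141   0.00100972]
effort [ 2.21476403e-04 -3.94910109e+01 -3.71362638e+01 -9.41567669e-05
  3.94547664e-03  2.56882379e-05]
tool_pos [0.244143   0.57475638 0.24417897]
tool_rot [-1.37375313 -0.9070655   0.90980238]
contact_force [0.17459744 1.36858927 0.51116651]
wrist_torque [-0.03534792  0.01543182  0.01308012]
opening 0.08544990972890273
0.014
```

View pics/side_a.png

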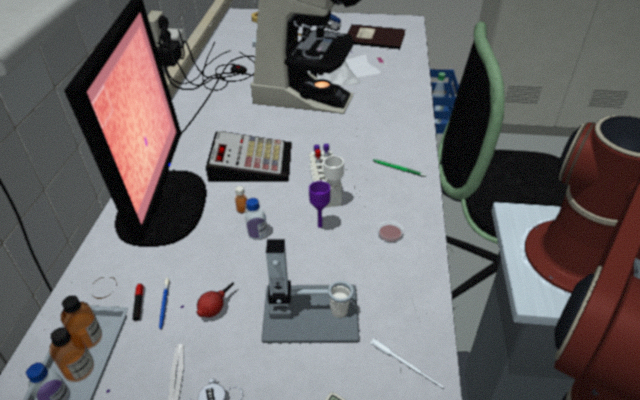

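View pics/top_a.png

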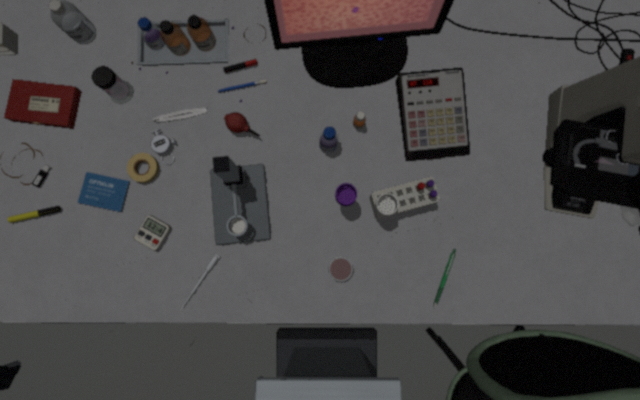

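```bash
python3 -c "
import pickle,cv2,numpy as np
for n in ['side','top']:
    d=pickle.load(open(f'pics/{n}_a.pkl','rb'));R=cv2.Rodrigues(d['rvec'])[0]
    print(n,d['mtx'],-R.T@np.ravel(d['tvec']),R)
print(cv2.Rodrigues(np.array([-1.37375313,-0.9070655,0.90980238]))[0])
"
```

```text
side [[520.06570734   0.         322.80471122]
 [  0.         520.06570734 196.77521074]
 [  0.           0.           1.        ]] [0.4499513  0.78711464 0.81451863] [[-0.99444705 -0.10522449 -0.00169447]
 [-0.06818094  0.65645695 -0.751276  ]
 [ 0.08016497 -0.74698867 -0.65998599]]
top [[471.0527634    0.         323.81112819]
 [  0.         471.0527634  195.91695397]
 [  0.           0.           1.        ]] [0.40375024 0.00940836 1.07846046] [[ 4.51184687e-03 -9.99989410e-01 -9.06959230e-04]
 [-9.90306457e-01 -4.34224230e-03 -1.38831790e-01]
 [ 1.38826382e-01  1.52455536e-03 -9.90315562e-01]]
[[ 3.91091282e-01 -9.34502926e-04 -9.20351420e-01]
 [ 9.20350058e-01 -1.60026094e-03  3.91092329e-01]
 [-1.83827935e-03 -9.99998283e-01  2.34221719e-04]]
```

```bash
python3 -c "
import cv2
s=cv2.imread('pics/side_a.png');t=cv2.imread('pics/top_a.png')
def c(i,x0,y0,x1,y1,k,n): 
    r=cv2.convertScaleAbs(i[y0:y1,x0:x1],alpha=1.6 if n[0]=='t' else 1.1); cv2.imwrite('pics/'+n,cv2.resize(r,None,fx=k,fy=k,interpolation=cv2.INTER_CUBIC))
c(s,250,225,370,355,5-.5,'s_stand.png')
c(t,200,145,300,250,5.5,'t_stand.png')
c(s,290,135,410,245,5,'s_rack.png')
c(t,310,110,450,290,3.3,'t_rack.png')
"
```

```text
(no output)
```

View pics/s_stand.png

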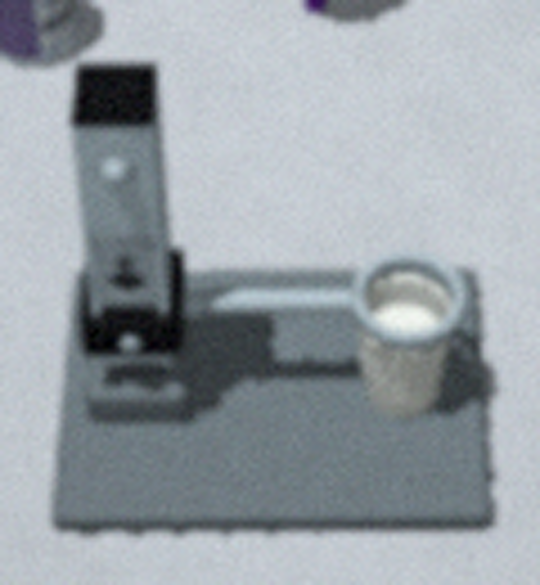

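View pics/t_stand.png

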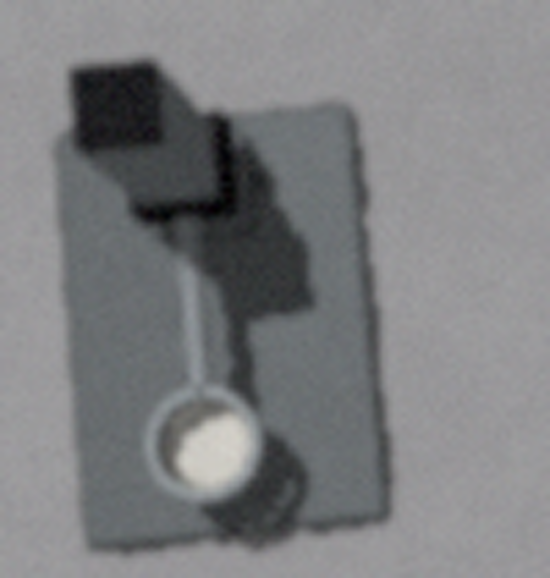

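View pics/s_rack.png

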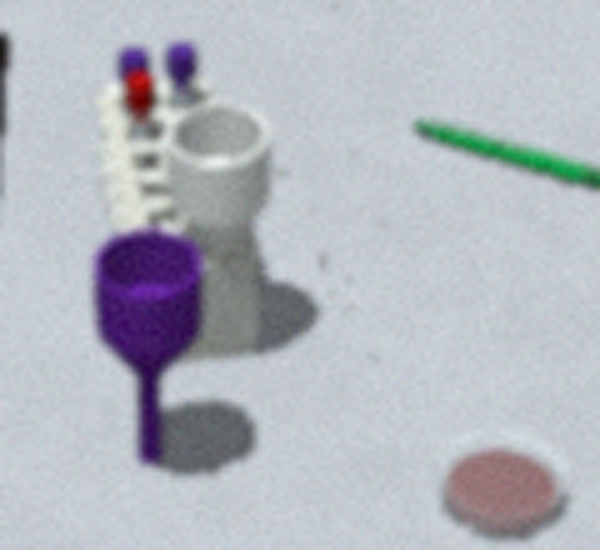

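View pics/t_rack.png

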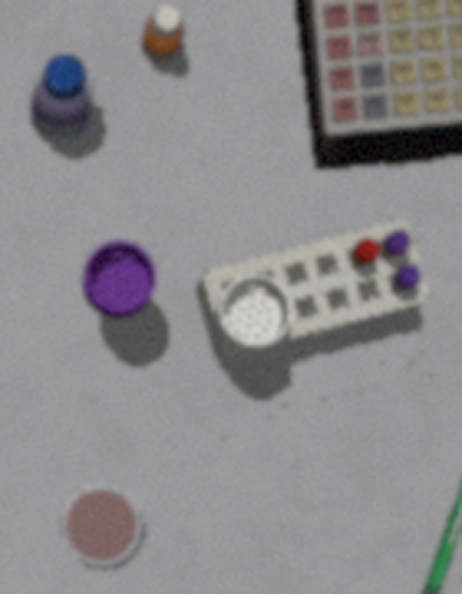

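```bash
cat > fit.py <<'E'
import pickle,cv2,numpy as np
from scipy.optimize import least_squares
C={n:pickle.load(open(f'pics/{n}_a.pkl','rb')) for n in ['side','top']}
def proj(n,P):
    d=C[n];return cv2.projectPoints(np.array(P,float).reshape(-1,3),d['rvec'],d['tvec'],d['mtx'],None)[0].reshape(-1,2)
def un(p,k,off): return (np.array(p,float)+.5)/k-.5+np.array(off)
def tri(ps,pt):
    f=lambda X:np.r_[proj('side',X)[0]-ps,proj('top',X)[0]-pt]
    r=least_squares(f,[.5,.1,.1]);return r.x,r.fun
if __name__=='__main__':
    S=lambda p:un(p,4.5,(250,225));T=lambda p:un(p,5.5,(200,145))
    # stand frame origin: column axis at desk level
    h=[ # cam, pt, local
     ('side',S((475,270)),(-.143,-.063,.014)),('side',S((492,518)),(-.143,.063,.014)),('side',S((57,518)),(.033,.063,.014)),
     ('top',T((352,103)),(.033,-.063,.014)),('top',T((387,517)),(-.143,-.063,.014)),('top',T((90,545)),(-.143,.063,.014)),('top',T((58,148)),(.033,.063,.014)),
     ('side',S((115,168)),(0,.021,.165)),
     ('side',S((78,65)),(.015,-.015,.193)),('side',S((156,65)),(-.015,-.015,.193)),('side',S((158,122)),(-.015,.015,.193)),('side',S((73,124)),(.015,.015,.193)),
     ('top',T((70,68)),(.015,.015,.193)),('top',T((155,62)),(.015,-.015,.193)),('top',T((161,147)),(-.015,-.015,.193)),('top',T((82,150)),(-.015,.015,.193)),
     ('side',S((410,294)),(-.11,0,.075)),('top',T((204,442)),(-.11,0,.075))]
    def W(l,p): 
        c,s=np.cos(p[2]),np.sin(p[2]);return [p[0]+c*l[0]-s*l[1],p[1]+s*l[0]+c*l[1],l[2]]
    f=lambda p:np.concatenate([proj(n,W(l,p))[0]-q for n,q,l in h])
    r=least_squares(f,[.5,.2,0],loss='soft_l1');print('stand col axis,yaw',r.x);print(f(r.x).reshape(-1,2).round(1).tolist())
    print('ring tri',tri(S((410,294)),T((204,442))),'pred',W((-.11,0,.075),r.x))
    print('cap tri',tri(S((116,94)),T((117,107))))
    S=lambda p:un(p,5,(290,135));T=lambda p:un(p,3.3,(310,110))
    print('mouth',tri(S((221,137)),T((254,313))))
    print('purple mouth',tri(S((150,265)),T((120,279))))
    print('petri',tri(S((501,488)),T((103,525))))
E
python3 fit.py
```

```text
stand col axis,yaw [0.59000599 0.20927225 0.10992989]
[[1.1, -0.9], [1.1, -0.3], [-1.3, 0.2], [-0.0, -0.6], [0.4, 0.2], [-1.3, 1.1], [-1.1, -3.2], [0.7, 3.5], [0.2, -1.2], [0.9, -1.3], [-0.4, -0.7], [-0.1, -1.0], [-0.3, -0.4], [-0.2, -0.9], [-0.0, -1.1], [-1.3, -0.0], [0.4, -0.3], [-0.3, 0.2]]
ring tri (array([0.48129052, 0.1968005 , 0.07347392]), array([ 0.04317665,  0.00629498,  0.0020721 , -0.05191231])) pred [np.float64(0.48066997267476974), np.float64(0.19720430319946122), 0.075]
cap tri (array([0.59007144, 0.20908917, 0.18992533]), array([ 0.31181457,  0.06871163, -0.00308011, -0.37342092]))
mouth (array([ 0.52183966, -0.11814005,  0.11839421]), array([ 0.37067168,  0.06472405,  0.00743691, -0.3518427 ]))
purple mouth (array([ 0.54389747, -0.03508933,  0.11279696]), array([ 0.46282497,  0.08576133,  0.00664873, -0.46736273]))
petri (array([ 0.38942972, -0.02816382,  0.00428289]), array([ 0.28865687,  0.02960307,  0.02036317, -0.29731133]))
```

```bash
cat > go.py <<'E'
import sys,numpy as np
from station import get_obs
from scipy.spatial.transform import Rotation as Ro
o=get_obs();p=np.array(o['tool_pos']);R=Ro.from_rotvec(o['tool_rot'])
x,y,z,th=map(float,sys.argv[1:5]); t=np.radians(th)
X=np.array([np.cos(t),np.sin(t),0]);Y=np.array([0,0,-1.]);G=Ro.from_matrix(np.c_[X,Y,np.cross(X,Y)])
print('t',round(o['t'],2),'pos',p.round(4),'f',np.round(o['contact_force'],2),'tq',np.round(o['wrist_torque'],2),'open',round(o['opening'],4),'theta',np.degrees(np.arctan2(*R.as_matrix()[[1,0],0])).round(2),'q',np.round(o['q'],2))
print('shift mm',(1000*R.inv().apply(np.array([x,y,z])-p)).round(1),'turn deg',np.degrees((R.inv()*G).as_rotvec()).round(2))
E
python3 go.py .590 .209 .26 96.3
python3 - <<'E'
import cv2
s=cv2.imread('pics/side_a.png')[235:300,260:300]
cv2.imwrite('pics/btn.png',cv2.resize(s,None,fx=9,fy=9,interpolation=cv2.INTER_CUBIC))
E
```

```text
t 0.1 pos [0.2441 0.5748 0.2442] f [0.17 1.37 0.51] tq [-0.04  0.02  0.01] open 0.0854 theta 66.98 q [ 1.05  0.05  1.61  0.    1.48 -0.12]
shift mm [-201.4  -15.6 -461.4] turn deg [ -0.04 -29.32  -0.1 ]
```

View pics/btn.png

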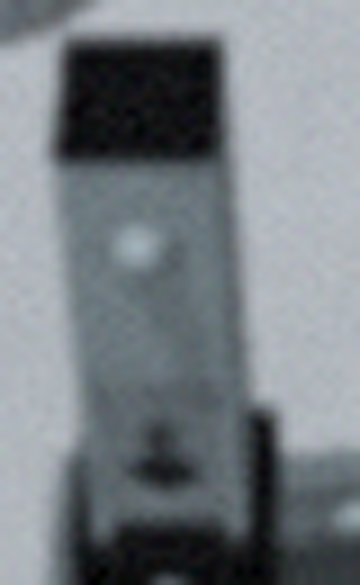

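Request:
{"op": "send_rows", "data": {
  "deltas": [
    [1, -0.02, -0.002, -0.046, 0, -3, 0],
    [1, -0.045, -0.005, -0.102, 0, -6.5, 0],
    [1, -0.067, -0.007, -0.154, 0, -10, 0],
    [1, -0.09, -0.008, -0.205, 0, -13, 0],
    [1, -0.112, -0.01, -0.256, 0, -16, 0],
    [1, -0.134, -0.011, -0.307, 0, -19.5, 0],
    [1, -0.157, -0.012, -0.36, 0, -23, 0],
    [1, -0.18, -0.014, -0.411, 0, -26, 0],
    [1, -0.2014, -0.0156, -0.4614, 0, -29.3, 0],
    [1, -0.2014, -0.0156, -0.4614, 0, -29.3, 0]
  ],
  "newtons": 20
}}

```text
t: 1.35
tool_pos: [0.592, 0.2065, 0.2601]
tool_rot: [-1.158, -1.285, 1.287]
contact_force: [-0.3, 0.8, -0.5]
opening: 0.0855
```

```bash
python3 go.py .590 .209 .154 96.3; python3 snap.py b >/dev/null
```

```text
t 1.35 pos [0.592  0.2065 0.2601] f [-0.27  0.76 -0.47] tq [ 0.04  0.02 -0.01] open 0.0855 theta 96.0 q [ 0.22  0.05  1.59 -0.    1.5  -1.46]
shift mm [  2.8 106.1   1.7] turn deg [-0.05 -0.3  -0.04]
```

View pics/side_b.png

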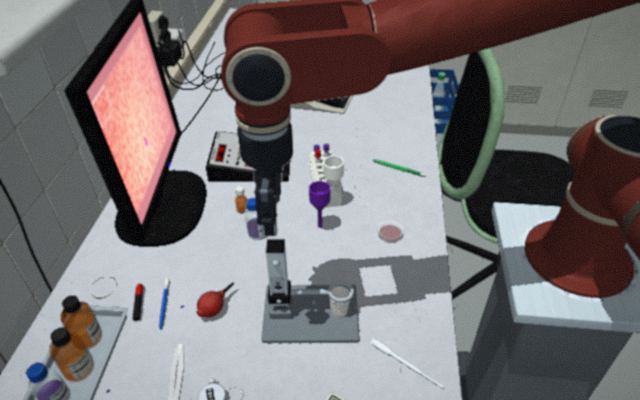

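View pics/top_b.png

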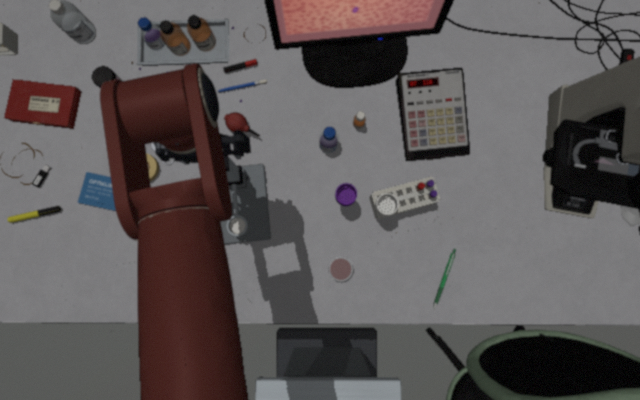

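Request:
{"op": "send_rows", "data": {
  "deltas": [
    [1, 0, 0.0, 0, 0, 0, 0],
    [1, 0, 0.012, 0, 0, 0, 0],
    [1, 0, 0.025, 0, 0, 0, 0],
    [1, 0, 0.04, 0, 0, 0, 0],
    [1, 0, 0.055, 0, 0, 0, 0],
    [1, 0, 0.07, 0, 0, 0, 0],
    [0.6, 0, 0.085, 0, 0, 0, 0],
    [0.4, 0, 0.096, 0, 0, 0, 0],
    [0.2, 0, 0.106, 0, 0, 0, 0],
    [0.2, 0, 0.106, 0, 0, 0, 0]
  ]
}}

```text
t: 2.7
tool_pos: [0.5898, 0.2093, 0.1538]
tool_rot: [-1.154, -1.288, 1.29]
contact_force: [-0.4, -0.3, -0.1]
opening: 0.0515
```

```bash
python3 go.py .590 .209 .154 96.3; python3 snap.py c >/dev/null
python3 - <<'E'
import cv2
s=cv2.imread('pics/side_c.png')[190:340,230:370]
cv2.imwrite('pics/c1.png',cv2.resize(s,None,fx=4,fy=4,interpolation=cv2.INTER_CUBIC))
E
```

```text
t 2.7 pos [0.5898 0.2093 0.1538] f [-0.4  -0.26 -0.09] tq [-0.   -0.01  0.01] open 0.0515 theta 96.27 q [ 0.22  0.13  1.69  0.    1.33 -1.46]
shift mm [-0.3 -0.2 -0.2] turn deg [-0.1  -0.03 -0.01]
```

View pics/c1.png

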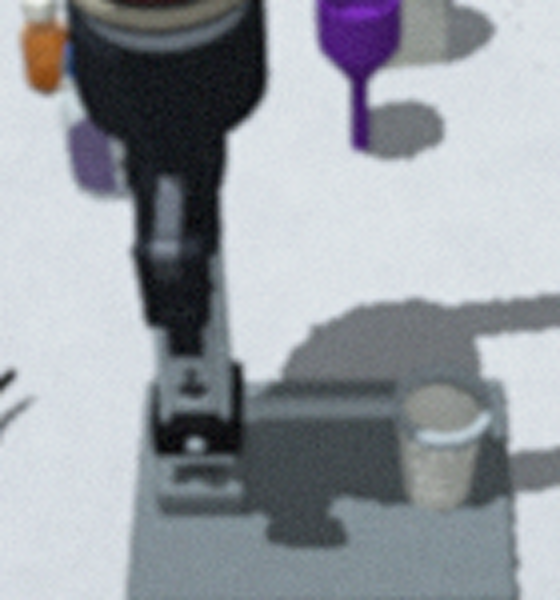

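Request:
{"op": "send_rows", "data": {
  "deltas": [
    [0.1, 0, 0, 0, 0, 0, 0],
    [0.0, 0, 0, 0, 0, 0, 0],
    [-0.05, 0, 0, 0, 0, 0, 0],
    [-0.1, 0, 0, 0, 0, 0, 0],
    [-0.15, 0, 0, 0, 0, 0, 0],
    [-0.18, 0, 0, 0, 0, 0, 0],
    [-0.21, 0, 0, 0, 0, 0, 0],
    [-0.24, 0, 0, 0, 0, 0, 0],
    [-0.27, 0, 0, 0, 0, 0, 0],
    [-0.29, 0, 0, 0, 0, 0, 0]
  ]
}}

```text
t: 4.05
tool_pos: [0.5903, 0.2094, 0.1549]
tool_rot: [-1.155, -1.289, 1.289]
contact_force: [-0.2, -0.3, -0.2]
opening: 0.0303
```

```bash
python3 go.py .590 .209 .154 96.3
```

```text
t 4.05 pos [0.5903 0.2094 0.1549] f [-0.19 -0.3  -0.21] tq [0.08 0.01 0.  ] open 0.0303 theta 96.28 q [ 0.22  0.13  1.69 -0.    1.33 -1.46]
shift mm [-0.4  0.9  0.4] turn deg [ 0.   -0.02 -0.  ]
```

Request:
{"op": "send_rows", "data": {
  "deltas": [
    [-0.32, 0, 0, 0, 0, 0, 0],
    [-0.36, 0, 0, 0, 0, 0, 0],
    [-0.4, 0, 0, 0, 0, 0, 0],
    [-0.5, 0, 0, 0, 0, 0, 0],
    [-0.6, 0, 0, 0, 0, 0, 0],
    [-1, 0, 0, 0, 0, 0, 0],
    [-1, 0, 0, 0, 0, 0, 0],
    [-1, 0, 0, 0, 0, 0, 0],
    [-1, 0, 0, 0, 0, 0, 0],
    [-1, 0, 0, 0, 0, 0, 0]
  ],
  "newtons": 25
}}

```text
t: 5.3
tool_pos: [0.5903, 0.2093, 0.1549]
tool_rot: [-1.156, -1.289, 1.29]
contact_force: [0.4, -2.2, 0.2]
opening: 0.0294
```

```bash
python3 go.py .590 .209 .154 96.3
```

```text
t 5.3 pos [0.5903 0.2093 0.1549] f [ 0.43 -2.17  0.21] tq [-0.21  0.04  0.13] open 0.0294 theta 96.28 q [ 0.22  0.13  1.69 -0.    1.33 -1.46]
shift mm [-0.3  0.9  0.4] turn deg [ 0.   -0.02 -0.01]
```

Request:
{"op": "send_rows", "data": {
  "deltas": [
    [-1, 0, -0.0005, 0, 0, 0, 0],
    [-1, 0, -0.001, 0, 0, 0, 0],
    [-1, 0, -0.0015, 0, 0, 0, 0],
    [-1, 0, -0.002, 0, 0, 0, 0],
    [-1, 0, -0.0025, 0, 0, 0, 0],
    [-1, 0, -0.003, 0, 0, 0, 0],
    [-1, 0, -0.0035, 0, 0, 0, 0],
    [-1, 0, -0.004, 0, 0, 0, 0],
    [-1, 0, -0.004, 0, 0, 0, 0],
    [-1, 0, -0.004, 0, 0, 0, 0]
  ]
}}

```text
t: 6.55
tool_pos: [0.5903, 0.2093, 0.159]
tool_rot: [-1.155, -1.289, 1.29]
contact_force: [3.7, -2.8, -5.1]
opening: 0.0298
```

```bash
python3 go.py .590 .209 .154 96.3; python3 snap.py d >/dev/null
python3 - <<'E'
import cv2
a=cv2.imread('pics/side_c.png')[190:340,230:370]
s=cv2.imread('pics/side_d.png')[190:340,230:370]
cv2.imwrite('pics/d1.png',cv2.resize(cv2.hconcat([a,s]),None,fx=2.8,fy=2.8,interpolation=cv2.INTER_CUBIC))
E
```

```text
t 6.55 pos [0.5903 0.2093 0.159 ] f [ 3.67 -2.85 -5.09] tq [-0.34 -0.48  0.1 ] open 0.0298 theta 96.28 q [ 0.22  0.12  1.69 -0.    1.33 -1.46]
shift mm [-0.3  5.   0.3] turn deg [-0.   -0.02 -0.01]
```

View pics/d1.png

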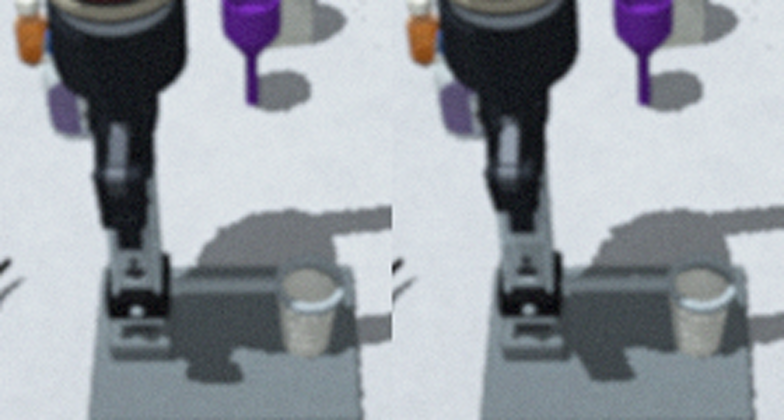

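Request:
{"op": "send_rows", "data": {
  "deltas": [
    [-1, 0, -0.0006, 0, 0, 0, 0],
    [-1, 0, -0.0012, 0, 0, 0, 0],
    [-1, 0, -0.0018, 0, 0, 0, 0],
    [-1, 0, -0.0024, 0, 0, 0, 0],
    [-1, 0, -0.003, 0, 0, 0, 0],
    [-1, 0, -0.0036, 0, 0, 0, 0],
    [-1, 0, -0.0042, 0, 0, 0, 0],
    [-1, 0, -0.0048, 0, 0, 0, 0],
    [-1, 0, -0.0054, 0, 0, 0, 0],
    [-1, 0, -0.006, 0, 0, 0, 0]
  ]
}}

```text
t: 7.9
tool_pos: [0.5903, 0.2094, 0.1653]
tool_rot: [-1.155, -1.289, 1.29]
contact_force: [1.9, -3.1, -6.4]
opening: 0.0301
```

```bash
python3 go.py .590 .209 .154 96.3; python3 snap.py e >/dev/null
python3 - <<'E'
import cv2
a=cv2.imread('pics/side_c.png')[190:340,230:370]
s=cv2.imread('pics/side_e.png')[190:340,230:370]
cv2.imwrite('pics/e1.png',cv2.resize(cv2.hconcat([a,s]),None,fx=2.8,fy=2.8,interpolation=cv2.INTER_CUBIC))
E
```

```text
t 7.9 pos [0.5903 0.2094 0.1653] f [ 1.94 -3.12 -6.45] tq [-0.4  -0.37  0.11] open 0.0301 theta 96.28 q [ 0.22  0.12  1.68 -0.    1.34 -1.46]
shift mm [-0.4 11.3  0.3] turn deg [-0.01 -0.02 -0.  ]
```

View pics/e1.png

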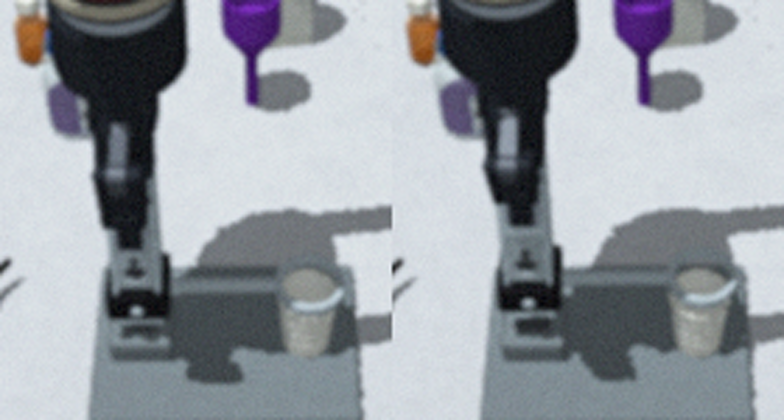

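Request:
{"op": "send_rows", "data": {
  "deltas": [
    [-1, 0, -0.002, 0, 0, 0, 0],
    [-1, 0, -0.005, 0, 0, 0, 0],
    [-1, 0, -0.008, 0, 0, 0, 0],
    [-1, 0, -0.011, 0, 0, 0, 0],
    [-1, 0, -0.014, 0, 0, 0, 0],
    [-1, 0, -0.017, 0, 0, 0, 0],
    [-1, 0, -0.02, 0, 0, 0, 0],
    [-1, 0, -0.023, 0, 0, 0, 0],
    [-1, 0, -0.026, 0, 0, 0, 0],
    [-1, 0, -0.028, 0, 0, 0, 0]
  ]
}}

```text
t: 9.25
tool_pos: [0.5903, 0.2094, 0.1931]
tool_rot: [-1.155, -1.289, 1.289]
contact_force: [3.2, -1.8, -6.0]
opening: 0.0297
```

```bash
python3 go.py .590 .209 .154 96.3; python3 snap.py f >/dev/null
python3 - <<'E'
import cv2
a=cv2.imread('pics/side_c.png')[190:340,230:370]
s=cv2.imread('pics/side_f.png')[190:340,230:370]
cv2.imwrite('pics/f1.png',cv2.resize(cv2.hconcat([a,s]),None,fx=2.8,fy=2.8,interpolation=cv2.INTER_CUBIC))
E
```

```text
t 9.25 pos [0.5903 0.2094 0.1931] f [ 3.19 -1.82 -5.97] tq [-0.45 -0.37  0.08] open 0.0297 theta 96.28 q [ 0.22  0.09  1.66  0.    1.39 -1.46]
shift mm [-0.4 39.1  0.3] turn deg [-0.   -0.02  0.  ]
```

View pics/f1.png

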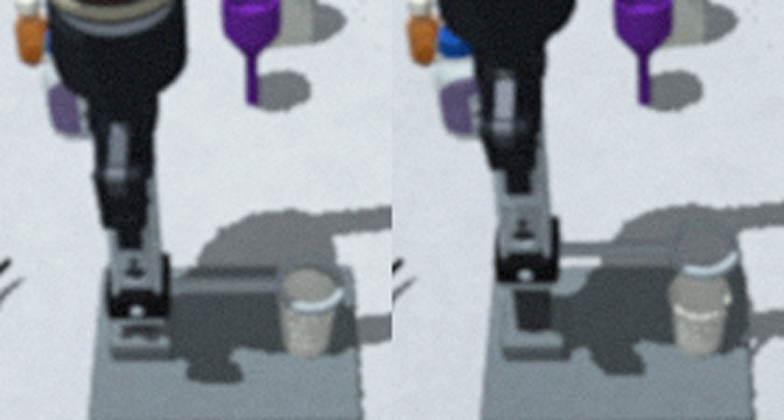

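Request:
{"op": "send_rows", "data": {
  "deltas": [
    [-1, 0, -0.0003, 0, 0, 0, 0],
    [-1, 0, -0.0006, 0, 0, 0, 0],
    [-1, 0, -0.001, 0, 0, 0, 0],
    [-1, 0, -0.0014, 0, 0, 0, 0],
    [-1, 0, -0.0018, 0, 0, 0, 0],
    [-1, 0, -0.0022, 0, 0, 0, 0],
    [-1, 0, -0.0026, 0, 0, 0, 0],
    [-1, 0, -0.003, 0, 0, 0, 0],
    [-1, 0, -0.0034, 0, 0, 0, 0],
    [-1, 0, -0.0038, 0, 0, 0, 0]
  ]
}}

```text
t: 10.6
tool_pos: [0.5903, 0.2094, 0.1967]
tool_rot: [-1.155, -1.289, 1.29]
contact_force: [1.6, -2.9, -6.0]
opening: 0.0294
```

Request:
{"op": "send_rows", "data": {
  "deltas": [
    [-1, 0, -0.0003, 0, 0, 0, 0],
    [-1, 0, -0.0006, 0, 0, 0, 0],
    [-1, 0, -0.0009, 0, 0, 0, 0],
    [-1, 0, -0.0012, 0, 0, 0, 0],
    [-1, 0, -0.0015, 0, 0, 0, 0],
    [-1, 0, -0.0018, 0, 0, 0, 0],
    [-1, 0, -0.002, 0, 0, 0, 0],
    [-1, 0, -0.0022, 0, 0, 0, 0],
    [-1, 0, -0.0024, 0, 0, 0, 0],
    [-1, 0, -0.0025, 0, 0, 0, 0]
  ]
}}

```text
t: 11.85
tool_pos: [0.5903, 0.2094, 0.1992]
tool_rot: [-1.155, -1.289, 1.29]
contact_force: [1.5, -2.2, -5.3]
opening: 0.03
```

Request:
{"op": "send_rows", "data": {
  "deltas": [
    [-1, 0, -0.0003, 0, 0, 0, 0],
    [-1, 0, -0.0006, 0, 0, 0, 0],
    [-1, 0, -0.0009, 0, 0, 0, 0],
    [-1, 0, -0.0012, 0, 0, 0, 0],
    [-1, 0, -0.0015, 0, 0, 0, 0],
    [-1, 0, -0.0018, 0, 0, 0, 0],
    [-1, 0, -0.002, 0, 0, 0, 0],
    [-1, 0, -0.0022, 0, 0, 0, 0],
    [-1, 0, -0.0024, 0, 0, 0, 0],
    [-1, 0, -0.0025, 0, 0, 0, 0]
  ]
}}

```text
t: 13.1
tool_pos: [0.5903, 0.2094, 0.2017]
tool_rot: [-1.155, -1.289, 1.289]
contact_force: [0.7, -1.4, -4.7]
opening: 0.0299
```

Request:
{"op": "send_rows", "data": {
  "deltas": [
    [-1, 0, -0.0003, 0, 0, 0, 0],
    [-1, 0, -0.0006, 0, 0, 0, 0],
    [-1, 0, -0.0009, 0, 0, 0, 0],
    [-1, 0, -0.0012, 0, 0, 0, 0],
    [-1, 0, -0.0015, 0, 0, 0, 0],
    [-1, 0, -0.0018, 0, 0, 0, 0],
    [-1, 0, -0.002, 0, 0, 0, 0],
    [-1, 0, -0.0022, 0, 0, 0, 0],
    [-1, 0, -0.0024, 0, 0, 0, 0],
    [-1, 0, -0.0025, 0, 0, 0, 0]
  ]
}}

```text
t: 14.35
tool_pos: [0.5903, 0.2094, 0.2042]
tool_rot: [-1.155, -1.289, 1.289]
contact_force: [1.0, -2.7, -5.7]
opening: 0.0299
```

Request:
{"op": "send_rows", "data": {
  "deltas": [
    [-1, 0, -0.0003, 0, 0, 0, 0],
    [-1, 0, -0.0006, 0, 0, 0, 0],
    [-1, 0, -0.0009, 0, 0, 0, 0],
    [-1, 0, -0.0012, 0, 0, 0, 0],
    [-1, 0, -0.0015, 0, 0, 0, 0],
    [-1, 0, -0.0018, 0, 0, 0, 0],
    [-1, 0, -0.002, 0, 0, 0, 0],
    [-1, 0, -0.0022, 0, 0, 0, 0],
    [-1, 0, -0.0024, 0, 0, 0, 0],
    [-1, 0, -0.0025, 0, 0, 0, 0]
  ]
}}

```text
t: 15.6
tool_pos: [0.5903, 0.2094, 0.2067]
tool_rot: [-1.155, -1.289, 1.29]
contact_force: [0.7, -2.4, -6.5]
opening: 0.0298
```

Request:
{"op": "send_rows", "data": {
  "deltas": [
    [-1, 0, -0.0003, 0, 0, 0, 0],
    [-1, 0, -0.0006, 0, 0, 0, 0],
    [-1, 0, -0.0009, 0, 0, 0, 0],
    [-1, 0, -0.0012, 0, 0, 0, 0],
    [-1, 0, -0.0015, 0, 0, 0, 0],
    [-1, 0, -0.0018, 0, 0, 0, 0],
    [-1, 0, -0.002, 0, 0, 0, 0],
    [-1, 0, -0.0022, 0, 0, 0, 0],
    [-1, 0, -0.0024, 0, 0, 0, 0],
    [-1, 0, -0.0025, 0, 0, 0, 0]
  ]
}}

```text
t: 16.85
tool_pos: [0.5903, 0.2094, 0.2092]
tool_rot: [-1.155, -1.289, 1.289]
contact_force: [2.1, -1.5, -4.9]
opening: 0.0297
```

Request:
{"op": "send_rows", "data": {
  "deltas": [
    [-1, 0, -0.0003, 0, 0, 0, 0],
    [-1, 0, -0.0006, 0, 0, 0, 0],
    [-1, 0, -0.0009, 0, 0, 0, 0],
    [-1, 0, -0.0012, 0, 0, 0, 0],
    [-1, 0, -0.0015, 0, 0, 0, 0],
    [-1, 0, -0.0018, 0, 0, 0, 0],
    [-1, 0, -0.002, 0, 0, 0, 0],
    [-1, 0, -0.0022, 0, 0, 0, 0],
    [-1, 0, -0.0024, 0, 0, 0, 0],
    [-1, 0, -0.0025, 0, 0, 0, 0]
  ]
}}

```text
t: 18.1
tool_pos: [0.5903, 0.2094, 0.2117]
tool_rot: [-1.155, -1.289, 1.29]
contact_force: [0.3, -2.1, -6.3]
opening: 0.0299
```

Request:
{"op": "send_rows", "data": {
  "deltas": [
    [-1, 0, -0.0003, 0, 0, 0, 0],
    [-1, 0, -0.0006, 0, 0, 0, 0],
    [-1, 0, -0.0009, 0, 0, 0, 0],
    [-1, 0, -0.0012, 0, 0, 0, 0],
    [-1, 0, -0.0015, 0, 0, 0, 0],
    [-1, 0, -0.0018, 0, 0, 0, 0],
    [-1, 0, -0.002, 0, 0, 0, 0],
    [-1, 0, -0.0022, 0, 0, 0, 0],
    [-1, 0, -0.0024, 0, 0, 0, 0],
    [-1, 0, -0.0025, 0, 0, 0, 0]
  ]
}}

```text
t: 19.35
tool_pos: [0.5903, 0.2094, 0.2142]
tool_rot: [-1.155, -1.289, 1.289]
contact_force: [0.3, -1.6, -6.3]
opening: 0.0296
```

Request:
{"op": "send_rows", "data": {
  "deltas": [
    [-1, 0, -0.0003, 0, 0, 0, 0],
    [-1, 0, -0.0006, 0, 0, 0, 0],
    [-1, 0, -0.0009, 0, 0, 0, 0],
    [-1, 0, -0.0012, 0, 0, 0, 0],
    [-1, 0, -0.0015, 0, 0, 0, 0],
    [-1, 0, -0.0018, 0, 0, 0, 0],
    [-1, 0, -0.002, 0, 0, 0, 0],
    [-1, 0, -0.0022, 0, 0, 0, 0],
    [-1, 0, -0.0024, 0, 0, 0, 0],
    [-1, 0, -0.0025, 0, 0, 0, 0]
  ]
}}

```text
t: 20.6
tool_pos: [0.5903, 0.2094, 0.2167]
tool_rot: [-1.155, -1.289, 1.289]
contact_force: [0.2, -2.8, -5.9]
opening: 0.0298
```

Request:
{"op": "send_rows", "data": {
  "deltas": [
    [-1, 0, -0.0003, 0, 0, 0, 0],
    [-1, 0, -0.0006, 0, 0, 0, 0],
    [-1, 0, -0.0009, 0, 0, 0, 0],
    [-1, 0, -0.0012, 0, 0, 0, 0],
    [-1, 0, -0.0015, 0, 0, 0, 0],
    [-1, 0, -0.0018, 0, 0, 0, 0],
    [-1, 0, -0.002, 0, 0, 0, 0],
    [-1, 0, -0.0022, 0, 0, 0, 0],
    [-1, 0, -0.0024, 0, 0, 0, 0],
    [-1, 0, -0.0025, 0, 0, 0, 0]
  ]
}}

```text
t: 21.85
tool_pos: [0.5903, 0.2094, 0.2192]
tool_rot: [-1.155, -1.289, 1.289]
contact_force: [-0.5, -2.3, -5.1]
opening: 0.0299
```

Request:
{"op": "send_rows", "data": {
  "deltas": [
    [-1, 0, -0.0003, 0, 0, 0, 0],
    [-1, 0, -0.0006, 0, 0, 0, 0],
    [-1, 0, -0.0009, 0, 0, 0, 0],
    [-1, 0, -0.0012, 0, 0, 0, 0],
    [-1, 0, -0.0015, 0, 0, 0, 0],
    [-1, 0, -0.0018, 0, 0, 0, 0],
    [-1, 0, -0.002, 0, 0, 0, 0],
    [-1, 0, -0.0022, 0, 0, 0, 0],
    [-1, 0, -0.0024, 0, 0, 0, 0],
    [-1, 0, -0.0025, 0, 0, 0, 0]
  ]
}}

```text
t: 23.1
tool_pos: [0.5903, 0.2094, 0.2217]
tool_rot: [-1.155, -1.289, 1.289]
contact_force: [-0.7, -2.5, -4.0]
opening: 0.0297
```

```bash
python3 go.py .590 .209 .154 96.3; python3 snap.py g side>/dev/null
python3 - <<'E'
import cv2
a=cv2.imread('pics/side_f.png')[190:340,230:370]
s=cv2.imread('pics/side_g.png')[190:340,230:370]
cv2.imwrite('pics/g1.png',cv2.resize(cv2.hconcat([a,s]),None,fx=2.8,fy=2.8,interpolation=cv2.INTER_CUBIC))
E
```

```text
t 23.1 pos [0.5903 0.2094 0.2217] f [-0.74 -2.51 -3.99] tq [-0.37  0.03  0.15] open 0.0297 theta 96.28 q [ 0.22  0.07  1.63 -0.    1.44 -1.46]
shift mm [-0.4 67.7  0.4] turn deg [ 0.   -0.02 -0.  ]
```

View pics/g1.png

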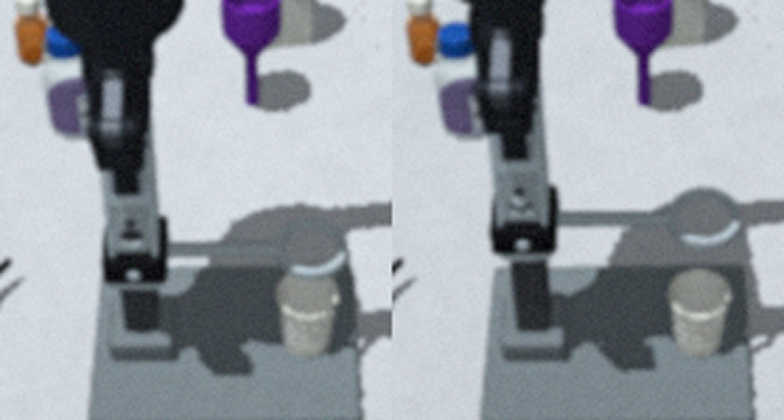

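Run:
```python
import cv2
a=cv2.imread('pics/side_f.png')[245:295,255:300]
s=cv2.imread('pics/side_g.png')[235:285,255:300]
cv2.imwrite('pics/g2.png',cv2.resize(cv2.hconcat([a,s]),None,fx=8,fy=8,interpolation=cv2.INTER_CUBIC))
```

```text
(no output)
```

View pics/g2.png

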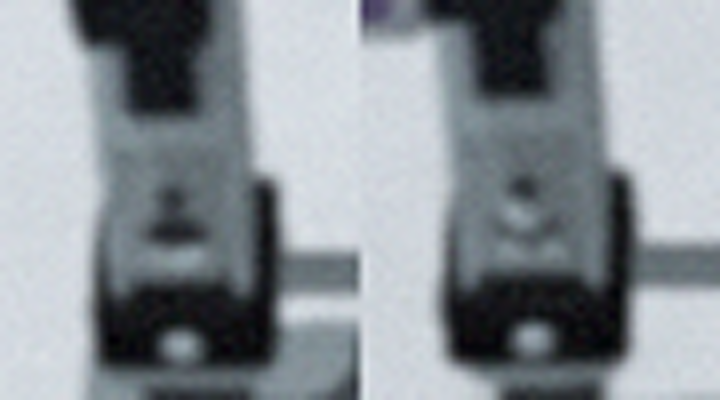

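Request:
{"op": "send_rows", "data": {
  "deltas": [
    [-1, 0, -0.0003, 0, 0, 0, 0],
    [-1, 0, -0.0006, 0, 0, 0, 0],
    [-1, 0, -0.0009, 0, 0, 0, 0],
    [-1, 0, -0.0012, 0, 0, 0, 0],
    [-1, 0, -0.0015, 0, 0, 0, 0],
    [-1, 0, -0.0015, 0, 0, 0, 0],
    [-1, 0, -0.0015, 0, 0, 0, 0],
    [-1, 0, -0.0015, 0, 0, 0, 0],
    [-1, 0, -0.0015, 0, 0, 0, 0],
    [-1, 0, -0.0015, 0, 0, 0, 0]
  ]
}}

```text
t: 24.4
tool_pos: [0.5903, 0.2094, 0.2232]
tool_rot: [-1.155, -1.289, 1.289]
contact_force: [-0.5, -2.2, -4.6]
opening: 0.0295
```

```bash
python3 snap.py h side|grep force
python3 - <<'E'
import cv2
a=cv2.imread('pics/side_g.png')[235:285,255:300]
s=cv2.imread('pics/side_h.png')[235:285,255:300]
cv2.imwrite('pics/h2.png',cv2.resize(cv2.hconcat([a,s]),None,fx=8,fy=8,interpolation=cv2.INTER_CUBIC))
E
```

```text
contact_force [ 1.28878375 -1.72219816 -3.9224666 ]
```

View pics/h2.png

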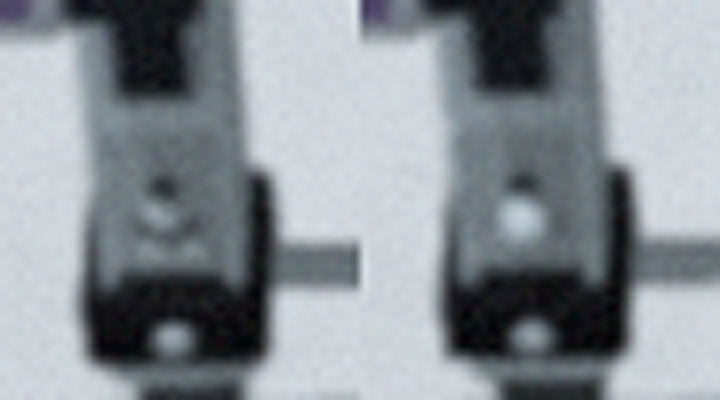

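The dome now stands bright in the lower hole (popped out). I'll lower gently to confirm that it hangs.

Request:
{"op": "send_rows", "data": {
  "deltas": [
    [-1, 0, 0.0003, 0, 0, 0, 0],
    [-1, 0, 0.0006, 0, 0, 0, 0],
    [-1, 0, 0.0009, 0, 0, 0, 0],
    [-1, 0, 0.0012, 0, 0, 0, 0],
    [-1, 0, 0.0015, 0, 0, 0, 0],
    [-1, 0, 0.0018, 0, 0, 0, 0],
    [-1, 0, 0.002, 0, 0, 0, 0],
    [-1, 0, 0.0022, 0, 0, 0, 0],
    [-1, 0, 0.0024, 0, 0, 0, 0],
    [-1, 0, 0.0024, 0, 0, 0, 0]
  ]
}}

```text
t: 25.7
tool_pos: [0.5905, 0.2094, 0.2224]
tool_rot: [-1.156, -1.29, 1.289]
contact_force: [-4.5, -4.7, 4.8]
opening: 0.0298
```

Request:
{"op": "send_rows", "data": {
  "deltas": [
    [-0.28, 0, 0, 0, 0, 0, 0],
    [-0.1, 0, 0, 0, 0, 0, 0],
    [0.3, 0, 0, 0, 0, 0, 0],
    [0.6, 0, 0, 0, 0, 0, 0],
    [1, 0, 0, 0, 0, 0, 0],
    [1, 0, -0.005, 0, 0, 0, 0],
    [1, 0, -0.02, 0, 0, 0, 0],
    [1, 0, -0.045, 0, 0, 0, 0],
    [1, 0, -0.07, 0, 0, 0, 0],
    [1, 0, -0.09, 0, 0, 0, 0]
  ]
}}

```text
t: 26.95
tool_pos: [0.5907, 0.2095, 0.3135]
tool_rot: [-1.157, -1.292, 1.288]
contact_force: [0.2, 0.8, -0.6]
opening: 0.0854
```

```bash
python3 snap.py i |egrep "force|^t "; python3 go.py .522 -.118 .23 0; python3 go.py .522 -.118 .23 180;python3 - <<'E'
import cv2
s=cv2.imread('pics/side_i.png')[200:350,230:370]
cv2.imwrite('pics/i1.png',cv2.resize(s,None,fx=4,fy=4,interpolation=cv2.INTER_CUBIC))
E
```

```text
t 27.05
contact_force [-0.25673437  0.01492549  0.39460203]
t 27.05 pos [0.5916 0.2097 0.3152] f [-0.26  0.01  0.39] tq [ 0.01 -0.02 -0.04] open 0.0852 theta 96.28 q [ 0.22  0.02  1.53  0.    1.58 -1.46]
shift mm [-318.2   84.2  105.5] turn deg [ 0.24 96.28  0.34]
t 27.05 pos [0.5916 0.2097 0.3152] f [-0.26  0.01  0.39] tq [ 0.01 -0.02 -0.04] open 0.0852 theta 96.28 q [ 0.22  0.02  1.53  0.    1.58 -1.46]
shift mm [-318.2   84.2  105.5] turn deg [  0.33 -83.72  -0.23]
```

View pics/i1.png

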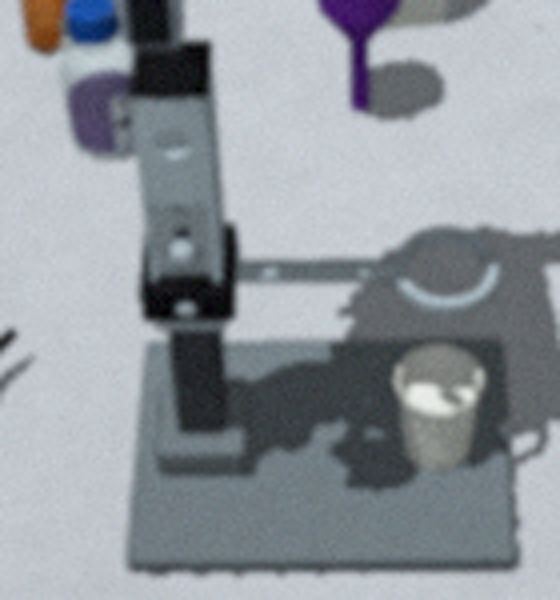

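View pics/top_i.png

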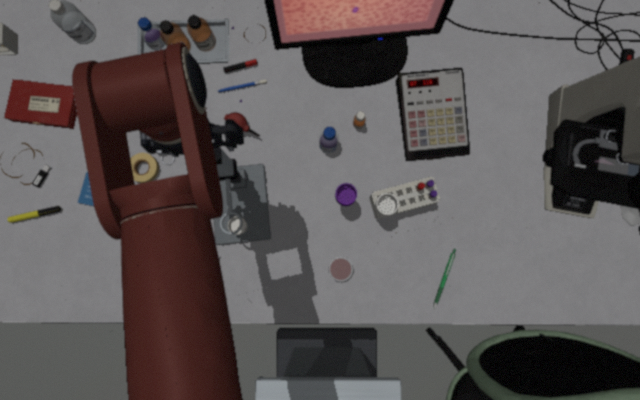

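```bash
python3 go.py .522 -.118 .2 40
```

```text
t 27.05 pos [0.5916 0.2097 0.3152] f [-0.26  0.01  0.39] tq [ 0.01 -0.02 -0.04] open 0.0852 theta 96.28 q [ 0.22  0.02  1.53  0.    1.58 -1.46]
shift mm [-318.2  114.2  105.7] turn deg [ 0.32 56.28  0.22]
```

Request:
{"op": "send_rows", "data": {
  "deltas": [
    [1, -0.02, 0, 0.007, 0, 3, 0],
    [1, -0.06, 0, 0.02, 0, 10, 0],
    [1, -0.1, 0.01, 0.033, 0, 17, 0],
    [1, -0.145, 0.03, 0.048, 0, 25, 0],
    [1, -0.19, 0.05, 0.063, 0, 33, 0],
    [1, -0.235, 0.07, 0.078, 0, 41, 0],
    [1, -0.275, 0.09, 0.091, 0, 49, 0],
    [1, -0.305, 0.105, 0.101, 0, 55, 0],
    [1, -0.318, 0.111, 0.105, 0, 56.3, 0],
    [1, -0.318, 0.111, 0.105, 0, 56.3, 0]
  ]
}}

```text
t: 28.3
tool_pos: [0.5199, -0.1186, 0.1988]
tool_rot: [-1.5, -0.544, 0.546]
contact_force: [-0.0, 0.4, -0.5]
opening: 0.0853
```

```bash
python3 snap.py j >/dev/null; python3 go.py .522 -.118 .094 40;python3 - <<'E'
import cv2
s=cv2.imread('pics/side_j.png')[100:250,250:420];t=cv2.imread('pics/top_j.png')[110:260,300:470]
cv2.imwrite('pics/j1.png',cv2.resize(cv2.hconcat([s,cv2.convertScaleAbs(t,alpha=1.6)]),None,fx=2.3,fy=2.3,interpolation=cv2.INTER_CUBIC))
E
```

```text
t 28.4 pos [ 0.5209 -0.1176  0.2002] f [-0.96  0.27  1.2 ] tq [ 0.05 -0.01 -0.02] open 0.0854 theta 40.04 q [-0.36 -0.13  1.87  0.    1.4  -1.06]
shift mm [  0.5 106.2  -0.9] turn deg [0.01 0.04 0.03]
```

View pics/j1.png

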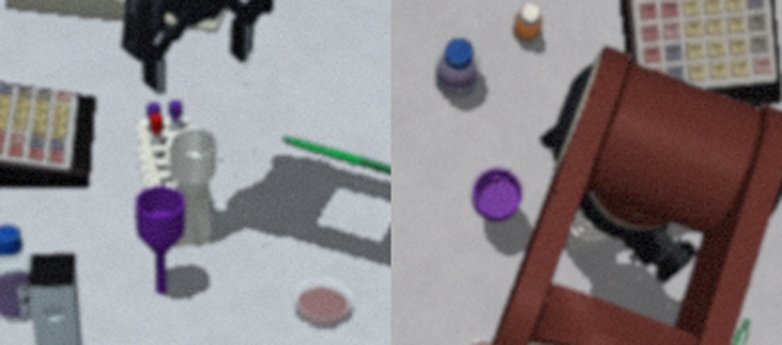

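Fingers straddle the funnel (side view, mouth at crop (193,150)). Descend.

Request:
{"op": "send_rows", "data": {
  "deltas": [
    [1, 0, 0.015, -0.001, 0, 0, 0],
    [1, 0, 0.03, -0.001, 0, 0, 0],
    [1, 0, 0.045, -0.001, 0, 0, 0],
    [1, 0, 0.06, -0.001, 0, 0, 0],
    [1, 0, 0.075, -0.001, 0, 0, 0],
    [1, 0, 0.09, -0.001, 0, 0, 0],
    [1, 0, 0.1, -0.001, 0, 0, 0],
    [0.8, 0, 0.106, -0.001, 0, 0, 0],
    [0.5, 0, 0.106, -0.001, 0, 0, 0],
    [0.3, 0, 0.106, -0.001, 0, 0, 0]
  ]
}}

```text
t: 29.65
tool_pos: [0.5218, -0.1191, 0.0944]
tool_rot: [-1.502, -0.547, 0.545]
contact_force: [-0.3, -0.5, 0.2]
opening: 0.0556
```

```bash
python3 snap.py k >/dev/null; python3 go.py .522 -.118 .094 40;python3 - <<'E'
import cv2
s=cv2.imread('pics/side_k.png')[120:240,270:390];t=cv2.imread('pics/top_k.png')[130:250,330:450]
cv2.imwrite('pics/k1.png',cv2.resize(cv2.hconcat([s,cv2.convertScaleAbs(t,alpha=1.6)]),None,fx=3.3,fy=3.3,interpolation=cv2.INTER_CUBIC))
E
```

```text
t 29.75 pos [ 0.5218 -0.1191  0.0945] f [-0.22 -0.41 -0.43] tq [-0.03 -0.01  0.04] open 0.0552 theta 39.98 q [-0.36 -0.02  1.95 -0.    1.21 -1.06]
shift mm [0.8 0.5 0.7] turn deg [ 0.06 -0.02  0.04]
```

View pics/k1.png

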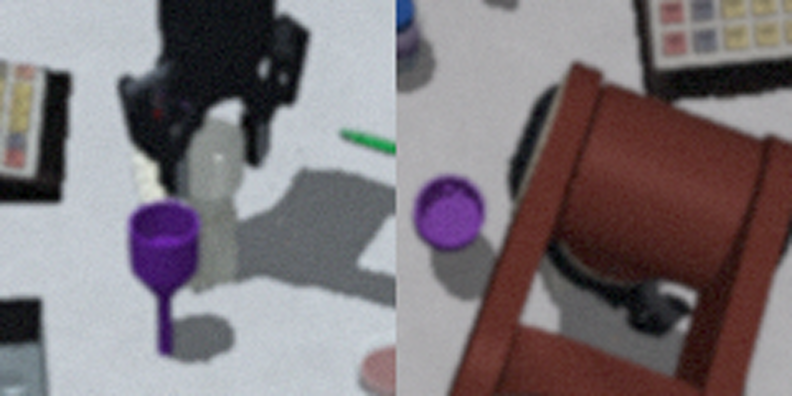

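Request:
{"op": "send_rows", "data": {
  "deltas": [
    [0.25, 0, 0, 0.001, 0, 0, 0],
    [0.2, 0, 0, 0.001, 0, 0, 0],
    [0.15, 0, 0, 0.001, 0, 0, 0],
    [0.1, 0, 0, 0.001, 0, 0, 0],
    [0.05, 0, 0, 0.001, 0, 0, 0],
    [0, 0, 0, 0.001, 0, 0, 0],
    [-0.2, 0, 0, 0.001, 0, 0, 0],
    [-0.5, 0, 0, 0.001, 0, 0, 0],
    [-0.5, 0, 0, 0.001, 0, 0, 0],
    [-0.5, 0, -0.003, 0.001, 0, 0, 0]
  ],
  "newtons": 30
}}

```text
t: 31.0
tool_pos: [0.5202, -0.1182, 0.0963]
tool_rot: [-1.501, -0.545, 0.547]
contact_force: [-0.5, 0.3, -1.1]
opening: 0.0455
```

```bash
python3 go.py .522 -.118 .25 40
```

```text
t 31.0 pos [ 0.5202 -0.1182  0.0963] f [-0.47  0.27 -1.1 ] tq [ 0.04 -0.15 -0.02] open 0.0455 theta 39.99 q [-0.36 -0.02  1.95 -0.    1.22 -1.06]
shift mm [   1.3 -153.7   -0.9] turn deg [-0.04 -0.01 -0.07]
```

Request:
{"op": "send_rows", "data": {
  "deltas": [
    [-0.5, 0, -0.005, 0, 0, 0, 0],
    [-0.5, 0, -0.02, 0, 0, 0, 0],
    [-0.5, 0, -0.04, 0, 0, 0, 0],
    [-0.5, 0, -0.06, 0, 0, 0, 0],
    [-0.5, 0, -0.08, 0, 0, 0, 0],
    [-0.5, 0, -0.1, 0, 0, 0, 0],
    [-0.5, 0, -0.12, 0, 0, 0, 0],
    [-0.5, 0, -0.14, 0, 0, 0, 0],
    [-0.5, 0, -0.155, 0, 0, 0, 0],
    [-0.5, 0, -0.165, 0, 0, 0, 0]
  ]
}}

```text
t: 32.25
tool_pos: [0.5209, -0.1182, 0.263]
tool_rot: [-1.501, -0.546, 0.546]
contact_force: [0.9, -0.8, -1.6]
opening: 0.0454
```

```bash
python3 snap.py l >/dev/null; python3 go.py .46 .15 .265 80;python3 - <<'E'
import cv2
s=cv2.imread('pics/side_l.png')[50:330,230:430]
cv2.imwrite('pics/l1.png',cv2.resize(s,None,fx=2.1,fy=2.1,interpolation=cv2.INTER_CUBIC))
t=cv2.imread('pics/top_l.png')[145:250,200:300]
cv2.imwrite('pics/l2.png',cv2.resize(cv2.convertScaleAbs(t,alpha=1.6),None,fx=5.5,fy=5.5,interpolation=cv2.INTER_CUBIC))
s=cv2.imread('pics/side_l.png')[225:355,250:370]
cv2.imwrite('pics/l3.png',cv2.resize(s,None,fx=4.5,fy=4.5,interpolation=cv2.INTER_CUBIC))
E
```

```text
t 32.35 pos [ 0.5212 -0.1183  0.2632] f [ 0.19  0.23 -0.61] tq [-0.   -0.03 -0.01] open 0.045 theta 39.98 q [-0.36 -0.18  1.8   0.    1.51 -1.06]
shift mm [125.5  -2.1 245. ] turn deg [ 1.100e-01 -4.002e+01  2.000e-02]
```

View pics/l1.png

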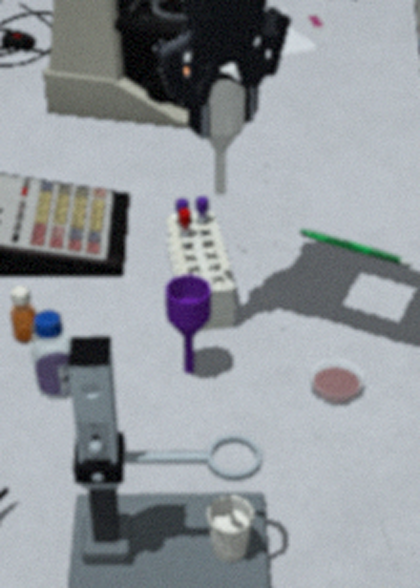

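View pics/l2.png

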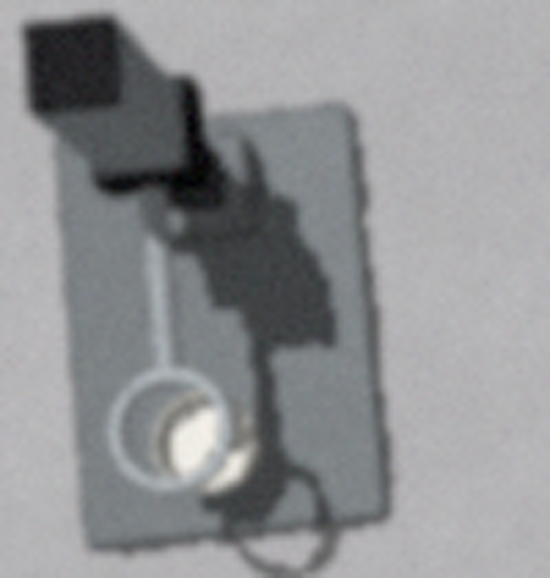

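View pics/l3.png

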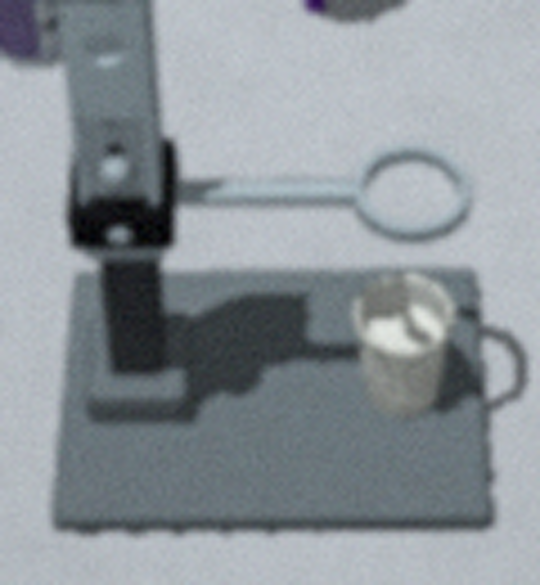

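Run:
```python
from fit import *
S=lambda p:un(p,4.5,(250,225));T=lambda p:un(p,5.5,(200,145))
print(tri(S((414,190)),T((169,429))))
print('cup mouth',tri(S((404,307)),T((204,446))))
import numpy as np
for z in (.003,.007,.011): print(proj('side',[.5212,-.1183,.2632+z-.097]),proj('side',[.5212,-.1183,.2632+z-.047]))
print(un((221,192),2.1,(230,50)),un((221,143),2.1,(230,50)))
```

```text
(array([0.48104158, 0.19780177, 0.13721556]), array([ 0.03901654,  0.00578731,  0.00176381, -0.04610583]))
cup mouth (array([0.4821451 , 0.19805254, 0.06640938]), array([ 0.76515934,  0.11168989,  0.03672699, -0.9227507 ]))
[[334.78002832 143.07111618]] [[335.10666308 123.24891068]]
[[334.80544137 141.52889608]] [[335.13366234 121.61042936]]
[[334.83097611 139.97929139]] [[335.16079487 119.96386049]]
[334.97619048 141.16666667] [334.97619048 117.83333333]
```

```bash
python3 go.py .481 .1975 .263 96.3
```

```text
t 32.35 pos [ 0.5212 -0.1183  0.2632] f [ 0.19  0.23 -0.61] tq [-0.   -0.03 -0.01] open 0.045 theta 39.98 q [-0.36 -0.18  1.8   0.    1.51 -1.06]
shift mm [ 1.721e+02 -1.000e-01  2.679e+02] turn deg [  0.12 -56.32   0.  ]
```

Request:
{"op": "send_rows", "data": {
  "deltas": [
    [-0.5, 0.008, 0, 0.013, 0, -3, 0],
    [-0.5, 0.026, 0, 0.04, 0, -8, 0],
    [-0.5, 0.05, 0, 0.078, 0, -16, 0],
    [-0.5, 0.074, 0, 0.115, 0, -24, 0],
    [-0.5, 0.098, 0, 0.152, 0, -32, 0],
    [-0.5, 0.122, 0, 0.19, 0, -40, 0],
    [-0.5, 0.146, 0, 0.227, 0, -48, 0],
    [-0.5, 0.162, 0, 0.252, 0, -53.5, 0],
    [-0.5, 0.172, 0, 0.268, 0, -56.3, 0],
    [-0.5, 0.172, 0, 0.268, 0, -56.3, 0]
  ]
}}

```text
t: 33.6
tool_pos: [0.4796, 0.1986, 0.2611]
tool_rot: [-1.154, -1.29, 1.292]
contact_force: [1.1, -0.1, -0.7]
opening: 0.0454
```

```bash
python3 snap.py m >/dev/null; python3 go.py .481 .1975 .18 96.3;python3 - <<'E'
import cv2
s=cv2.imread('pics/side_m.png')[150:350,230:400]
cv2.imwrite('pics/m1.png',cv2.resize(s,None,fx=3,fy=3,interpolation=cv2.INTER_CUBIC))
E
```

```text
t 33.7 pos [0.4802 0.1973 0.2614] f [-0.49 -0.06 -0.76] tq [ 0.01 -0.01  0.06] open 0.045 theta 96.25 q [ 0.25 -0.21  1.84 -0.    1.52 -1.43]
shift mm [ 0.2 81.4 -0.9] turn deg [-0.04 -0.05 -0.04]
```

View pics/m1.png

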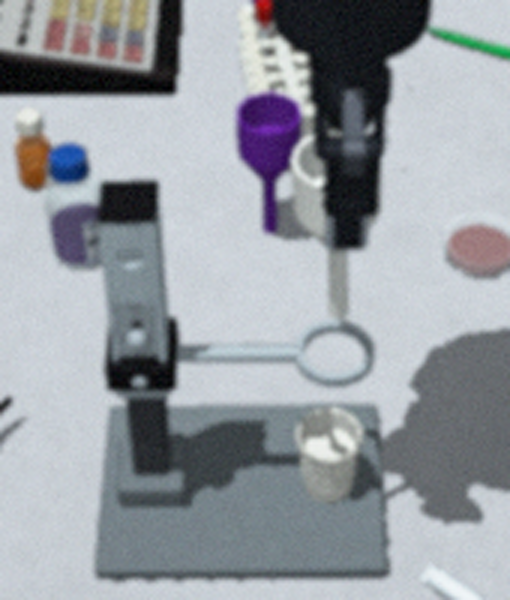

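View pics/top_m.png

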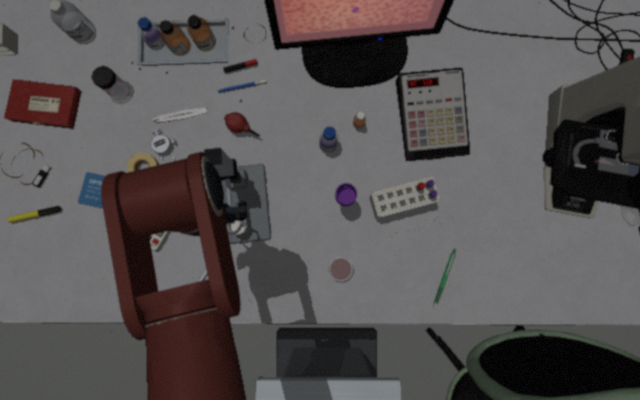

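Run:
```python
from fit import *
print(proj('side',[.4802,.1973,.2614+.007-.097]),proj('side',[.4802,.1973,.2614+.007-.055]),proj('side',[.481,.1978,.1372]))
import cv2
s=cv2.imread('pics/side_m.png')[180:290,310:370]
cv2.imwrite('pics/m2.png',cv2.resize(s,None,fx=7,fy=7,interpolation=cv2.INTER_CUBIC))
```

```text
[[342.63226438 253.07642826]] [[343.24268729 235.39320314]] [[341.67424513 266.84627869]]
```

View pics/m2.png

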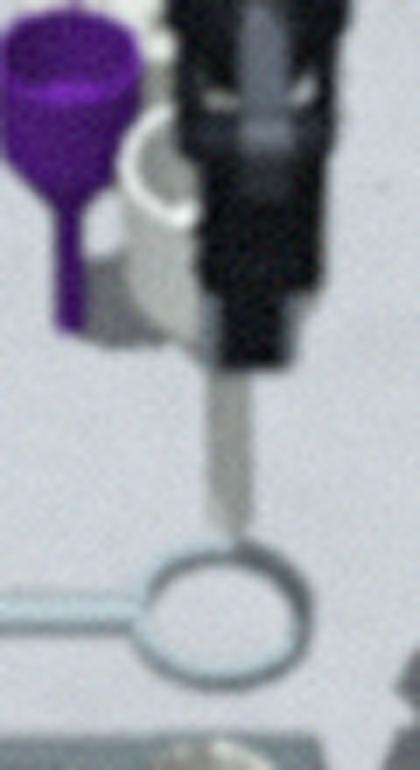

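Run:
```python
import cv2
a=cv2.imread('pics/side_l.png')[130:300,270:400];s=cv2.imread('pics/side_m.png')[130:300,270:400]
cv2.imwrite('pics/m3.png',cv2.resize(cv2.hconcat([a,s]),None,fx=3,fy=3,interpolation=cv2.INTER_CUBIC))
```

```text
(no output)
```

View pics/m3.png

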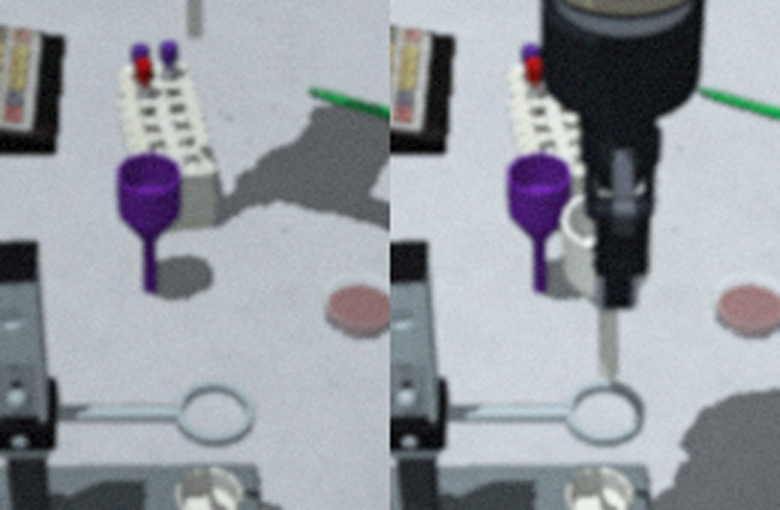

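Request:
{"op": "send_rows", "data": {
  "deltas": [
    [-0.5, 0, 0.005, 0, 0, 0, 0],
    [-0.5, 0, 0.015, -0.0005, 0, 0, 0],
    [-0.5, 0, 0.025, -0.0005, 0, 0, 0],
    [-0.5, 0, 0.035, -0.0005, 0, 0, 0],
    [-0.5, 0, 0.045, -0.0005, 0, 0, 0],
    [-0.5, 0, 0.055, -0.0005, 0, 0, 0],
    [-0.5, 0, 0.065, -0.0005, 0, 0, 0],
    [-0.5, 0, 0.075, -0.0005, 0, 0, 0],
    [-0.5, 0, 0.083, -0.0005, 0, 0, 0],
    [-0.5, 0, 0.088, -0.0005, 0, 0, 0]
  ]
}}

```text
t: 34.95
tool_pos: [0.4807, 0.1977, 0.1732]
tool_rot: [-1.155, -1.289, 1.29]
contact_force: [0.3, 0.3, -0.5]
opening: 0.0456
```

```bash
python3 snap.py n >/dev/null; python3 go.py .481 .1975 .16 96.3;python3 - <<'E'
import cv2
s=cv2.imread('pics/side_n.png')[190:310,290:390]
cv2.imwrite('pics/n1.png',cv2.resize(s,None,fx=5,fy=5,interpolation=cv2.INTER_CUBIC))
E
```

```text
t 35.05 pos [0.4805 0.1977 0.1731] f [-0.07  0.32 -1.01] tq [-0.05  0.04 -0.04] open 0.0453 theta 96.28 q [ 0.25 -0.15  1.93 -0.    1.36 -1.43]
shift mm [-0.2 13.1 -0.5] turn deg [-0.06 -0.02 -0.01]
```

View pics/n1.png

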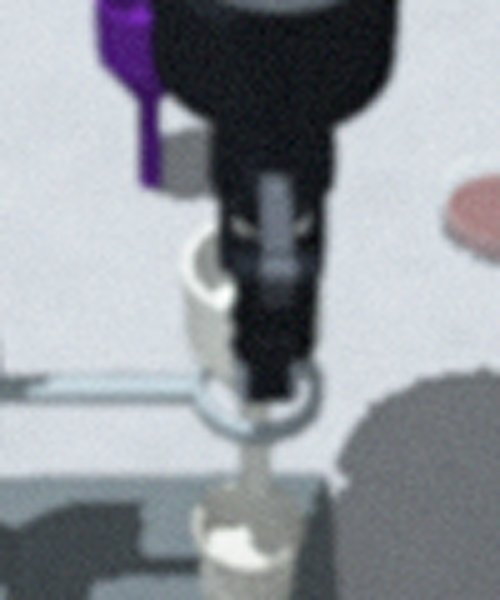

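Request:
{"op": "send_rows", "data": {
  "deltas": [
    [-0.5, 0, 0.0015, 0, 0, 0, 0],
    [-0.5, 0, 0.003, 0, 0, 0, 0],
    [-0.5, 0, 0.0045, 0, 0, 0, 0],
    [-0.5, 0, 0.006, 0, 0, 0, 0],
    [-0.5, 0, 0.007, 0, 0, 0, 0],
    [-0.5, 0, 0.008, 0, 0, 0, 0],
    [-0.5, 0, 0.009, 0, 0, 0, 0],
    [-0.5, 0, 0.0095, 0, 0, 0, 0],
    [-0.5, 0, 0.01, 0, 0, 0, 0],
    [-0.5, 0, 0.01, 0, 0, 0, 0]
  ]
}}

```text
t: 36.3
tool_pos: [0.4808, 0.1978, 0.1638]
tool_rot: [-1.155, -1.289, 1.29]
contact_force: [-1.2, -0.2, -1.5]
opening: 0.0452
```

Request:
{"op": "send_rows", "data": {
  "deltas": [
    [-0.5, 0, 0.0004, 0, 0, 0, 0],
    [-0.5, 0, 0.0008, 0, 0, 0, 0],
    [-0.5, 0, 0.0012, 0, 0, 0, 0],
    [-0.5, 0, 0.0016, 0, 0, 0, 0],
    [-0.5, 0, 0.002, 0, 0, 0, 0],
    [-0.5, 0, 0.0022, 0, 0, 0, 0],
    [-0.5, 0, 0.0024, 0, 0, 0, 0],
    [-0.5, 0, 0.0025, 0, 0, 0, 0],
    [-0.5, 0, 0.0025, 0, 0, 0, 0],
    [-0.5, 0, 0.0025, 0, 0, 0, 0]
  ]
}}

```text
t: 37.55
tool_pos: [0.4808, 0.1978, 0.1613]
tool_rot: [-1.155, -1.289, 1.289]
contact_force: [0.4, 0.3, -0.3]
opening: 0.0457
```

Request:
{"op": "send_rows", "data": {
  "deltas": [
    [-0.5, 0, 0.0003, 0, 0, 0, 0],
    [-0.5, 0, 0.0006, 0, 0, 0, 0],
    [-0.5, 0, 0.0009, 0, 0, 0, 0],
    [-0.5, 0, 0.0012, 0, 0, 0, 0],
    [-0.5, 0, 0.0015, 0, 0, 0, 0],
    [-0.5, 0, 0.0018, 0, 0, 0, 0],
    [-0.5, 0, 0.002, 0, 0, 0, 0],
    [-0.5, 0, 0.002, 0, 0, 0, 0],
    [-0.5, 0, 0.002, 0, 0, 0, 0],
    [-0.5, 0, 0.002, 0, 0, 0, 0]
  ]
}}

```text
t: 38.8
tool_pos: [0.4808, 0.1978, 0.1594]
tool_rot: [-1.155, -1.29, 1.289]
contact_force: [-0.3, -0.7, 0.1]
opening: 0.0455
```

```bash
python3 go.py .481 .1975 .16 96.3; python3 snap.py o side >/dev/null
python3 - <<'E'
import cv2
s=cv2.imread('pics/side_o.png')[190:310,290:390]
cv2.imwrite('pics/o1.png',cv2.resize(s,None,fx=5,fy=5,interpolation=cv2.INTER_CUBIC))
E
```

```text
t 38.8 pos [0.4808 0.1978 0.1594] f [-0.31 -0.7   0.12] tq [-0.06  0.12  0.02] open 0.0455 theta 96.28 q [ 0.25 -0.13  1.94 -0.    1.33 -1.43]
shift mm [-0.3 -0.6 -0.1] turn deg [ 0.   -0.02 -0.  ]
```

View pics/o1.png

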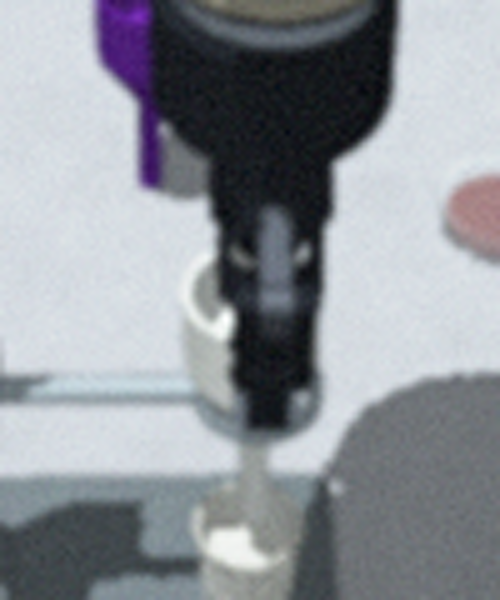

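Request:
{"op": "send_rows", "data": {
  "deltas": [
    [-0.5, 0, 0.0003, 0, 0, 0, 0],
    [-0.5, 0, 0.0006, 0, 0, 0, 0],
    [-0.5, 0, 0.0009, 0, 0, 0, 0],
    [-0.5, 0, 0.0012, 0, 0, 0, 0],
    [-0.5, 0, 0.0015, 0, 0, 0, 0],
    [-0.5, 0, 0.0015, 0, 0, 0, 0],
    [-0.5, 0, 0.0015, 0, 0, 0, 0],
    [-0.5, 0, 0.0015, 0, 0, 0, 0],
    [-0.5, 0, 0.0015, 0, 0, 0, 0],
    [-0.5, 0, 0.0015, 0, 0, 0, 0]
  ]
}}

```text
t: 40.1
tool_pos: [0.4809, 0.1977, 0.1584]
tool_rot: [-1.156, -1.29, 1.29]
contact_force: [-2.8, -1.0, 5.1]
opening: 0.0454
```

```bash
python3 go.py .481 .1975 .16 96.3; python3 snap.py p side | grep force
python3 - <<'E'
import cv2
s=cv2.imread('pics/side_p.png')[220:300,310:370]
cv2.imwrite('pics/p1.png',cv2.resize(s,None,fx=7,fy=7,interpolation=cv2.INTER_CUBIC))
E
```

```text
t 40.1 pos [0.4809 0.1977 0.1584] f [-2.84 -0.97  5.13] tq [-0.3   0.43  0.04] open 0.0454 theta 96.28 q [ 0.25 -0.13  1.94 -0.    1.33 -1.43]
shift mm [-0.2 -1.6 -0. ] turn deg [ 0.01 -0.02 -0.01]
contact_force [-3.43126894 -2.23471124  4.85788897]
```

View pics/p1.png

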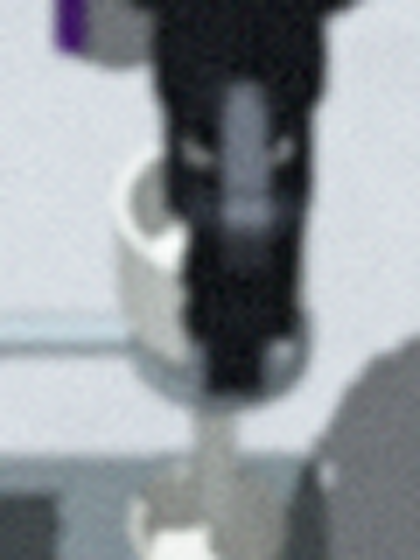

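Request:
{"op": "send_rows", "data": {
  "deltas": [
    [-0.5, 0, -0.0007, 0, 0, 0, 0],
    [-0.5, 0, -0.0015, 0, 0, 0, 0],
    [-0.5, 0, -0.0015, 0.0005, 0, 0, 0],
    [-0.5, 0, -0.0015, 0.001, 0, 0, 0],
    [-0.5, 0, -0.0015, 0.0015, 0, 0, 0],
    [-0.5, 0, -0.001, 0.0015, 0, 0, 0],
    [-0.5, 0, -0.0006, 0.0015, 0, 0, 0],
    [-0.5, 0, -0.0003, 0.0015, 0, 0, 0],
    [-0.5, 0, 0, 0.0015, 0, 0, 0],
    [-0.5, 0, 0, 0.0015, 0, 0, 0]
  ]
}}

```text
t: 41.4
tool_pos: [0.4794, 0.1976, 0.1579]
tool_rot: [-1.156, -1.289, 1.289]
contact_force: [0.3, 0.7, -0.9]
opening: 0.0452
```

```bash
python3 go.py .481 .1975 .16 96.3
```

```text
t 41.4 pos [0.4794 0.1976 0.1579] f [ 0.29  0.74 -0.95] tq [-0.12  0.01 -0.01] open 0.0452 theta 96.28 q [ 0.25 -0.13  1.94 -0.    1.33 -1.43]
shift mm [-0.2 -2.1 -1.6] turn deg [ 0.01 -0.02 -0.  ]
```

Request:
{"op": "send_rows", "data": {
  "deltas": [
    [-0.5, 0, 0.0003, 0, 0, 0, 0],
    [-0.5, 0, 0.0006, 0, 0, 0, 0],
    [-0.5, 0, 0.0009, 0, 0, 0, 0],
    [-0.5, 0, 0.0012, 0, 0, 0, 0],
    [-0.5, 0, 0.0015, 0, 0, 0, 0],
    [-0.5, 0, 0.0018, 0, 0, 0, 0],
    [-0.5, 0, 0.002, 0, 0, 0, 0],
    [-0.5, 0, 0.002, 0, 0, 0, 0],
    [-0.5, 0, 0.002, 0, 0, 0, 0],
    [-0.5, 0, 0.002, 0, 0, 0, 0]
  ]
}}

```text
t: 42.65
tool_pos: [0.4796, 0.1975, 0.1565]
tool_rot: [-1.156, -1.29, 1.289]
contact_force: [-1.8, -2.6, 6.4]
opening: 0.0456
```

```bash
python3 go.py .481 .1975 .16 96.3
```

```text
t 42.65 pos [0.4796 0.1975 0.1565] f [-1.83 -2.62  6.44] tq [-0.37  0.36 -0.  ] open 0.0456 theta 96.28 q [ 0.25 -0.13  1.94 -0.    1.33 -1.43]
shift mm [-0.1 -3.5 -1.4] turn deg [ 0.03 -0.02 -0.02]
```

Request:
{"op": "send_rows", "data": {
  "deltas": [
    [-0.3, 0, -0.0008, 0, 0, 0, 0],
    [0.0, 0, -0.0008, 0, 0, 0, 0],
    [0.06, 0, -0.0008, 0, 0, 0, 0],
    [0.1, 0, -0.0008, 0, 0, 0, 0],
    [0.15, 0, -0.0008, 0, 0, 0, 0],
    [0.2, 0, -0.0008, 0, 0, 0, 0],
    [0.3, 0, -0.0008, 0, 0, 0, 0],
    [0.5, 0, -0.0008, 0, 0, 0, 0],
    [0.7, 0, -0.0008, 0, 0, 0, 0],
    [0.8, 0, -0.0008, 0, 0, 0, 0]
  ],
  "newtons": 20
}}

```text
t: 43.9
tool_pos: [0.4793, 0.1976, 0.1566]
tool_rot: [-1.155, -1.289, 1.289]
contact_force: [-0.3, 0.3, -0.5]
opening: 0.077
```

```bash
python3 go.py .481 .1975 .16 96.3; python3 snap.py q side | grep force
python3 - <<'E'
import cv2
s=cv2.imread('pics/side_q.png')[200:320,290:390]
cv2.imwrite('pics/q1.png',cv2.resize(s,None,fx=5,fy=5,interpolation=cv2.INTER_CUBIC))
E
```

```text
t 43.9 pos [0.4793 0.1976 0.1566] f [-0.29  0.35 -0.55] tq [-0.02 -0.01 -0.04] open 0.077 theta 96.28 q [ 0.25 -0.13  1.94  0.    1.33 -1.43]
shift mm [-0.3 -3.4 -1.6] turn deg [ 0.   -0.02  0.  ]
contact_force [-0.294624    0.00516984  0.0349225 ]
```

View pics/q1.png

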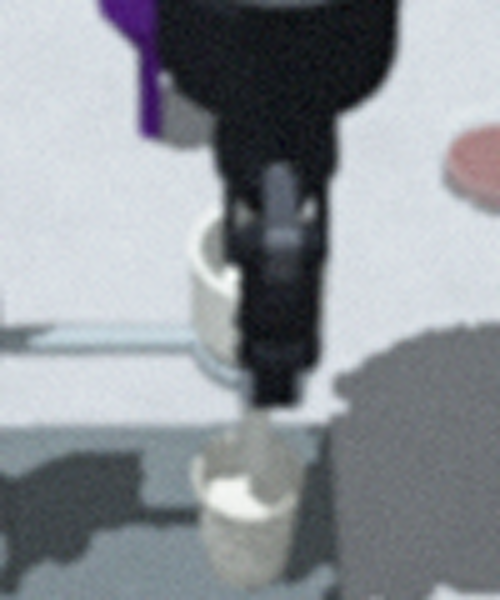

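Released, no contact. Raise straight up.

Request:
{"op": "send_rows", "data": {
  "deltas": [
    [1, 0, 0, 0, 0, 0, 0],
    [1, 0, -0.01, 0, 0, 0, 0],
    [1, 0, -0.025, 0, 0, 0, 0],
    [1, 0, -0.045, 0, 0, 0, 0],
    [1, 0, -0.065, 0, 0, 0, 0],
    [1, 0, -0.09, 0, 0, 0, 0],
    [1, 0, -0.115, 0, 0, 0, 0],
    [1, 0, -0.14, 0, 0, 0, 0],
    [1, 0, -0.15, 0, 0.02, 0, 0],
    [1, 0, -0.15, 0, 0, 0, 0]
  ]
}}

```text
t: 45.2
tool_pos: [0.4797, 0.1977, 0.3078]
tool_rot: [-1.157, -1.291, 1.288]
contact_force: [-0.2, -0.2, -0.7]
opening: 0.0852
```

```bash
python3 snap.py r | egrep "^t |force"
python3 - <<'E'
import cv2
s=cv2.imread('pics/side_r.png')[215:355,250:370]
cv2.imwrite('pics/r1.png',cv2.resize(s,None,fx=4.2,fy=4.2,interpolation=cv2.INTER_CUBIC))
E
```

```text
t 45.3
contact_force [ 0.95513466 -0.83532482 -0.35503592]
```

View pics/r1.png

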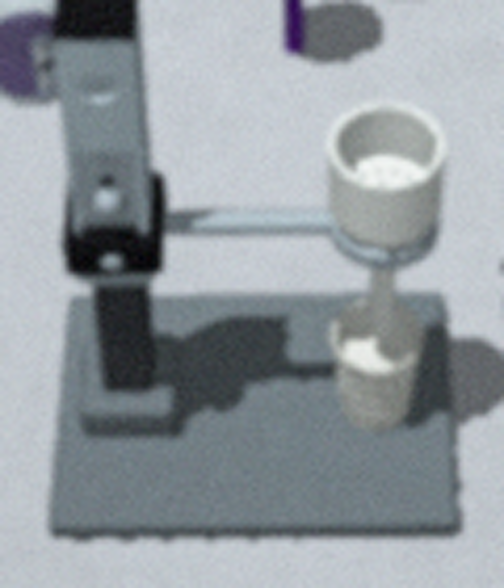

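View pics/top_r.png

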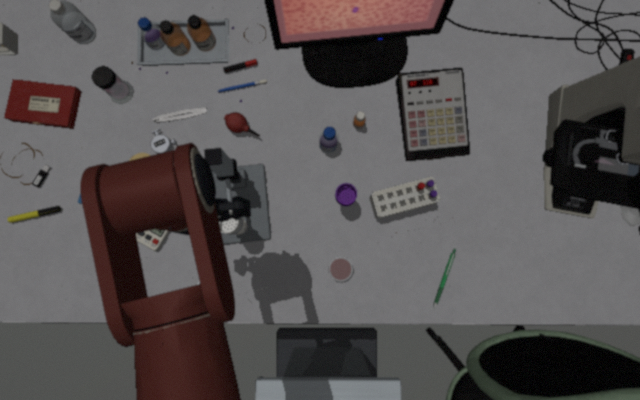

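Run:
```python
from fit import *
S=lambda p:un(p,4.2,(250,215))
print('mouth obs',S((386.5,150)),'L/R',S((328,150)),S((445,150)),'top/bot',S((386,103)),S((386,197)))
for z in (.178,.180,.183,.186,.190): print(z,proj('side',[.481,.1978,z]))
print('stem obs',S((384,270)),S((384,305)),'axis',proj('side',[.481,.1978,.115]))
a=np.linspace(0,2*np.pi,60)
c=proj('side',np.c_[.481+.023*np.cos(a),.1978+.023*np.sin(a),0*a+.1802]);print(c.min(0),c.max(0))
```

```text
mouth obs [341.64285714 250.33333333] L/R [327.71428571 250.33333333] [355.57142857 250.33333333] top/bot [341.52380952 239.14285714] [341.52380952 261.52380952]
0.178 [[342.22148333 250.55704151]]
0.18 [[342.24918832 249.73236724]]
0.183 [[342.29090537 248.49060647]]
0.186 [[342.33281507 247.24311136]]
0.19 [[342.38899665 245.57079562]]
stem obs [341.04761905 278.9047619 ] [341.04761905 287.23809524] axis [[341.39017297 275.30204603]]
[328.36487801 239.62766767] [356.15600037 260.08057226]
```

```bash
python3 -c "
from station import finish_job;print(finish_job())"
```

```text
the job is handed in; nothing more can be done
None
```

I raised the sleeve to the next hole, seated the funnel upright in the ring over the cup, and handed the job in at about 45 s. No verdict was reported.

**Sleeve:**
- I pinched it across the button and raised it about 68 mm until the button could be seen standing out of the next hole.
- I then lowered it 2.4 mm; it stopped short with +4.8 N on the tool, so it was hanging on the button before I let go.
- I did not feel the sudden stop. I judged the snap from the pictures and from this lowering test.
- The base stayed flat in every picture, and the pull while lifting was about 4 to 6.5 N.

**Funnel:**
- The first touch on the ring showed the funnel about 1 to 2 mm off towards +x. I raised it slightly, moved it over, lowered it until the ring took about 6 N, and let go.
- In the last pictures the mouth is at z ≈ 0.179 m. That puts the bowl centre about 25 mm above the ring's edge, against 26 mm when seated.
- Seen from the side camera, the funnel and ring axes agree within about 1 mm and the stem is plumb. The top view was blocked by the arm, so the offset along y was not measured separately.

**The rest:** The cup stands upright under the ring. The bottle, Petri dish and purple funnel look unmoved, and the gripper is open and well above the work, touching nothing.

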